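# Seat the screw carousel in its corner and present the red-lidded jar

### The arm

A 7-joint arm with a two-finger parallel gripper is mounted at the origin on the work surface. World frame = base frame: x ahead of the robot, y to its left, z up, the work surface at z = 0. Lengths are in m, angles in rad, forces in N, time in s.
With the tool pointing down it reaches from about 0.4 to 0.85 m from the base axis. Payload 4.5 kg.
Tool frame: the origin (TCP) lies midway between the tips of the shut fingers; the grasp point (between the pads) lies 19 mm behind it; z points along the fingers, y is the direction in which the jaws open and shut (so a half turn about z gives the same grasp; the last joint's range is limited). The gripper opens to 88 mm and grips with 3 to 60 N. Pads are 18 mm wide; open, the fingers measure 123 mm over their backs; the gripper's body (75 mm by 187 mm) begins 45 mm behind the grasp point.
Start: joints at [-1.22, 0.689, -0.195, 1.565, 0.157, 0.902, -0.215], TCP at [0.195, 0.594, 0.202] pointing down, gripper open.
Joint ranges: [-3.01, 3.01], [-0.46, 2.08], [-1.47, 1.51], [0.13, 2.56], [-1, 4.14], [0.04, 2.09], [-2.66, 2.66]. Speed limits (rad/s): [2.57, 2.57, 3.14, 3.14, 3.14, 3.14, 3.14].

### API

Orientations are given as a unit quaternion [x, y, z, w].
In Python, from plant import get_state, snapshot, finish_job, find_in gives the robot as it stands.
- The arm moves only by the shell command python3 -m creep 'ROWS' [OPENING] [FORCE]. ROWS is JSON, one flat list of numbers, 6 for each row, row after row: the shift along the tool's x, y, z in mm, then the turn, a rotation vector about the tool's x, y, z in degrees. In form: [tx, ty, tz, wx, wy, wz, tx, ty, tz, wx, wy, wz, ...]. A call has 1 to 5 rows; each row shifts and turns the pose as measured when the row begins, along the tool's axes as they then stand; what a row does not reach is not made up. A row lasts 1/12 s, in which the tool goes at most 41.7 mm and 7.16 degrees, less where a joint would pass 70% of its speed; a pose out of reach is approached as far as the arm can. A call is refused whole if a number of a shift passes 41.7 or a number of a turn 7.16, either way. A call with a gripper value outside its range is refused whole. OPENING is the finger opening in mm, from 0 to 88.1, set as the call begins (- or left out, the last holds). The fingers move at their own pace and stop on an object; FORCE is the grip in N (left out, the last holds). Time passes only in rows, so rows that do not move let the fingers close. It gives the time, the measured TCP pose, the force and the opening at its end, in the units of the state.
- get_state(): the state, without advancing time (a new reading comes with each control period).
- snapshot(name): name is "scene" or "side" or "wrist"; returns a dict with "color" (400x640x3 uint8, red, green, blue), "intrinsics" (3x3 intrinsics, pixels), "extrinsics" (4x4, takes a point from world to camera coordinates). Camera axes: x right, y down, z forward; pixel columns grow to the right and rows downward; lengths in m; the calibration is good to about 2 mm. A picture is of the moment at which its call begins. There is no depth.
- finish_job(): hands the job in, once; it reports no verdict.
Trained networks look in the newest picture that a camera, given by its name, has taken for a name from the list of things; names that differ only in an ending like _2 or _b are one class to them, and where a whole thing is asked for, a point or a joint stands for the part that bears it (a point fixed in the world has none). Each returns a list of dicts, best first, with "score" (0 to 1); they miss things now and then, are a little off and sometimes report something else, mostly with a low value. They report only what shows in the picture. A call takes as long as a camera call.
- find_in(thing, camera): "xy" ([column, row] in pixels, amid what is visible of it).
The state is a dict: "clock": time; "q": joint angles; "qd": joint speeds; "joint_torque": joint torques, N m; "tool_pos": TCP position; "eef_rot": TCP orientation; "contact_force": force on the tool from outside, world axes, zero at the start; "moment": the same for the moment, N m; "opening": opening from 0.0 (shut) to 1.0 (fully open).
Only numpy, scipy, OpenCV 4.12 (cv2) and the standard library are available. Lean on these libraries where they do the work, as an engineer would, in place of code of your own. Each camera call takes 0.05 s, during which the arm holds its last target.

### The job

Slide the screw-jar carousel along the table, flat on its base, until the blue base board sits square and flush against both battens of the corner. Then, with the base staying home in the corner, turn the carousel until the red-lidded jar stands at the middle of the front, over the white line on the base, and finish with the gripper still holding the carousel there, motionless, so that I can take screws from it. Leave the other things on the table where they are.

Things in the scene. Friction and masses are not known exactly. Their poses are not given: they have to be found in the camera images.
- fence: fixed corner of two dark battens, 32 wide, 40 high. Origin: inner corner at table height. The back batten's inner face is the plane x = 0 of this frame and runs 330 along -y; the left batten's is the plane y = 0 and runs 300 along -x. The base belongs at negative x and y: one batten behind it (far from the robot), one on its left (seen from the robot)
- caddy: blue base board, 240 x 240 x 18, loose; with all it carries about 1 kg, slides with about 4 to 9 N. Origin: centre of its underside. Front edge (white 34 mm line at its middle) at -x of its frame, towards the robot. Home, its +x edge is on the back batten and its +y edge on the left one: centre 120 from both, axes along the fence's
- base_corner (a point): back left corner of the blue base board (120, 120 from its centre, 9 above its underside): the one that goes into the corner of the battens
- carousel: what turns on the base: wooden deck, 164 diameter, top 38 above the table, with five clear jars (39 diameter) fixed upright in it, centres 56 from the axis, 72 degrees apart, and a T-handle. Origin on the axis, 18 above the table. Turns endlessly and easily (0.03 N m), does not coast if moved slowly. Red-lidded jar at -x of this frame: it faces front when these axes lie along the base's
- red_lid (a point): middle of the top of the red lid, 56 from the axis, 95 above the table like all the lids; the others are white, black, blue and grey. The jars stay 44 inside the middle of each edge of the base
- handle (a point): centre of the T-handle's bar, on the axis, 132 above the table: a wooden bar 70 long (along the carousel's x, pointing at the red jar), 16 wide, 28 high (118 to 146 above the table), on a post of 14 diameter; fixed to the deck, it turns with the jars
- push_block: bystander: black rubber-soled push block, 200 x 75 x 77, with a bar handle on two posts; origin at table height, under its middle, within 15
- leg_offcut: bystander: square offcut of a table-leg blank, pale ash, 160 x 45 x 45, red paint on one end; origin at table height, under its middle, within 15
- mallet: bystander: joiner's mallet lying on its side, 320 long, oak head 70 x 130 x 70; origin at table height, under its middle, within 15
- try_square: bystander: try square lying flat, dark 115 x 32 x 18 stock, steel blade 160 x 35 at its side; origin at table height, under the middle of the stock
- glue_bottle: bystander: yellow glue bottle with orange cap, 62 diameter, 190 high; origin at table height, under its middle, within 15
- sanding_block: bystander: cork sanding block, 110 x 65 x 38; origin at table height, under its middle, within 15

How it is judged:
On the way, in this order (a step that is already met when the one before it is completed fails the run):
1. the base board is square and flush in the corner of the battens (x of base_corner in the frame of fence above -0.004 m and y of base_corner in the frame of fence above -0.004 m and angle between the x axis of caddy and the x axis of fence, either way round below 0.02 rad), for 0.2 s.
2. the red-lidded jar is at the middle of the front while the gripper holds the carousel and the base is still home (all of step 1 and x of red_lid in the frame of caddy below -0.04 m and y of red_lid in the frame of caddy between -0.007 and 0.007 m and contact force between the fingers and carousel above 2 N), for 0.2 s.
At the end, for the whole second after the job is handed in: base corner within 4 mm of both battens, base square to them within 0.02 rad and flat on the table; red lid centred within 7 mm (7 degrees) on the middle of the base's front; base and carousel motionless; fingers pressing the carousel with over 2 N (all of step 2 and angular speed of carousel below 0.05 rad/s and linear speed of caddy below 0.01 m/s and height (world z) of caddy below 0.004 m); the arm keeps its last pose, push and grip.
It fails at once if the carousel's base is lifted more than 12 mm or tipped more than 0.1 rad (height (world z) of caddy above 0.012 m or angle between caddy's own z axis and vertical above 0.1 rad).
It fails at once if a bystander is moved more than 20 mm (distance of any of push_block, leg_offcut, mallet, try_square, glue_bottle, sanding_block from where it was at the start of the episode above 0.02 m).
It also fails if it takes over 72 s, if anything falls off the work surface, if the arm or the gripper's body presses on something with over 40 N, if the wrist force passes 120 N, or if a joint passes its speed limit or range.

## Working session

There is one attempt and no reset: what is moved stays moved. The work goes in short steps, Python scripts to look and compute and a shell command to move; the robot and the scene stay as the last step left them, time stands still between calls to the robot, and variables do not carry over. Pictures are saved under pics/ and viewed, and the job is handed in when it is done.

```bash
ls; mkdir -p pics
cat > h.py <<'E'
import numpy as np, cv2
from plant import get_state, snapshot, finish_job, find_in
from scipy.spatial.transform import Rotation as R
def save(name,fn):
    s=snapshot(name); cv2.imwrite('pics/'+fn,cv2.cvtColor(s['color'],cv2.COLOR_RGB2BGR)); return s
def ray(s,px,z):
    K=np.array(s['intrinsics']);T=np.array(s['extrinsics'])
    d=T[:3,:3].T@np.linalg.inv(K)@np.array([px[0],px[1],1.]); c=-T[:3,:3].T@T[:3,3]
    return c+d*(z-c[2])/d[2]
def proj(s,p):
    K=np.array(s['intrinsics']);T=np.array(s['extrinsics'])
    q=K@(T[:3,:3]@np.array(p)+T[:3,3]); return q[:2]/q[2]
E
python3 - <<'E'
from h import *
import pickle
S={}
for n in ['scene','side','wrist']: S[n]=save(n,n+'0.png')
pickle.dump(S,open('s0.pkl','wb'))
for n,z in [('handle',.132),('red_lid',.095),('caddy',.018),('fence',.04),('base_corner',.009)]:
    for c in ['scene','side']:
        r=find_in(n,c)
        for a in r[:2]: print(n,c,a, ray(S[c],a['xy'],z).round(3))
print(get_state())
for c in S: print(c,np.round(S[c]['extrinsics'],3).tolist())
E
```

```text
pics
handle scene {'xy': [282.1, 221.4], 'score': 0.77} [ 0.707 -0.08   0.132]
handle scene {'xy': [278.2, 228.3], 'score': 0.27} [ 0.73  -0.084  0.132]
handle side {'xy': [349.1, 227.4], 'score': 0.82} [ 0.597 -0.181  0.132]
red_lid scene {'xy': [278.6, 219.3], 'score': 0.81} [ 0.681 -0.1    0.095]
red_lid side {'xy': [347.0, 226.4], 'score': 0.59} [ 0.616 -0.149  0.095]
caddy side {'xy': [346.3, 236.9], 'score': 0.84} [ 0.634 -0.125  0.018]
caddy side {'xy': [368.4, 371.1], 'score': 0.39} [ 0.433 -0.465  0.018]
fence scene {'xy': [313.4, 284.5], 'score': 0.91} [0.819 0.034 0.04 ]
fence side {'xy': [355.0, 183.0], 'score': 0.69} [0.775 0.014 0.04 ]
base_corner scene {'xy': [280.5, 227.6], 'score': 0.92} [ 0.656 -0.108  0.009]
base_corner side {'xy': [347.5, 238.0], 'score': 0.85} [ 0.64  -0.124  0.009]
{'clock': 0.65, 'q': array([-1.22020002,  0.68908783, -0.19461994,  1.5652943 ,  0.15731168,
        0.90251526, -0.2151107 ]), 'qd': array([-2.12732793e-04, -8.61492326e-04,  7.09222852e-04, -5.86937121e-04,
        8.12013400e-05,  2.29929828e-03,  1.17008052e-03]), 'joint_torque': array([ 3.53525948e-04, -5.27305877e+01, -1.26638755e+00, -1.53702968e+01,
       -5.18182106e-02, -5.66230192e-04,  3.13593137e-05]), 'tool_pos': array([0.19467894, 0.59393365, 0.20245235]), 'eef_rot': array([1.57720028e-01, 9.87483869e-01, 4.09160690e-05, 3.05603378e-07]), 'contact_force': array([0.07407205, 0.17492032, 0.08319346]), 'moment': array([0.02711033, 0.02981729, 0.04337896]), 'opening': 0.9965113665286154}
scene [[-0.243, 0.97, 0.014, 0.151], [0.783, 0.205, -0.588, -0.392], [-0.573, -0.132, -0.809, 1.626], [0.0, 0.0, 0.0, 1.0]]
side [[0.816, -0.578, -0.018, -0.503], [-0.422, -0.573, -0.703, 0.302], [0.396, 0.581, -0.711, 1.228], [0.0, 0.0, 0.0, 1.0]]
wrist [[0.311, 0.951, -0.0, -0.624], [0.917, -0.299, 0.263, -0.038], [0.25, -0.082, -0.965, 0.388], [0.0, 0.0, 0.0, 1.0]]
```

View pics/scene0.png

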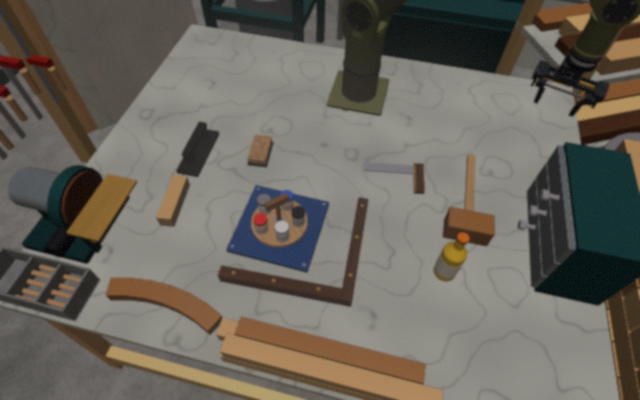

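View pics/side0.png

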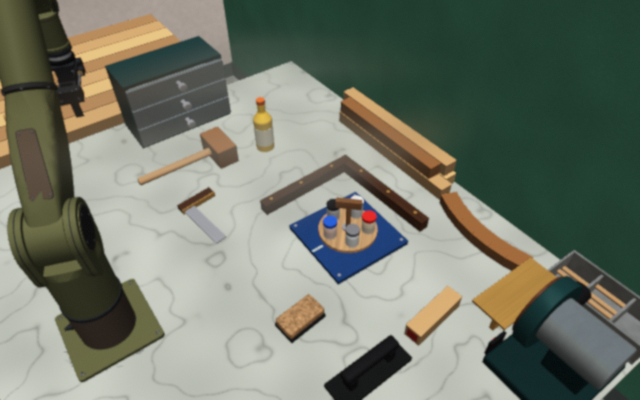

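View pics/wrist0.png

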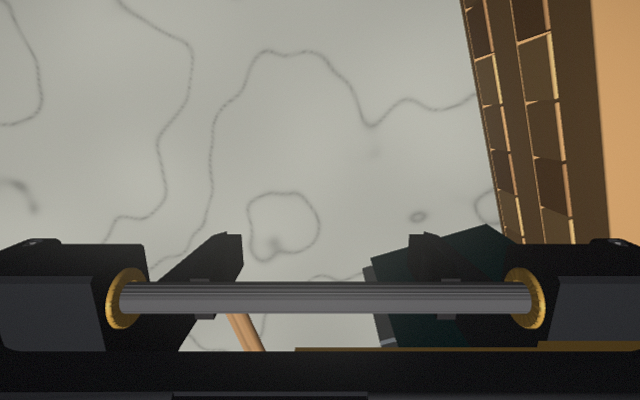

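Run:
```python
from h import *
a=cv2.imread('pics/scene0.png')[175:310,210:380]; cv2.imwrite('pics/sc_crop.png',cv2.resize(a,None,fx=4.7,fy=4.4,interpolation=cv2.INTER_CUBIC))
a=cv2.imread('pics/side0.png')[145:290,255:435]; cv2.imwrite('pics/si_crop.png',cv2.resize(a,None,fx=4.4,fy=4.1,interpolation=cv2.INTER_CUBIC))
```

```text
(no output)
```

View pics/sc_crop.png

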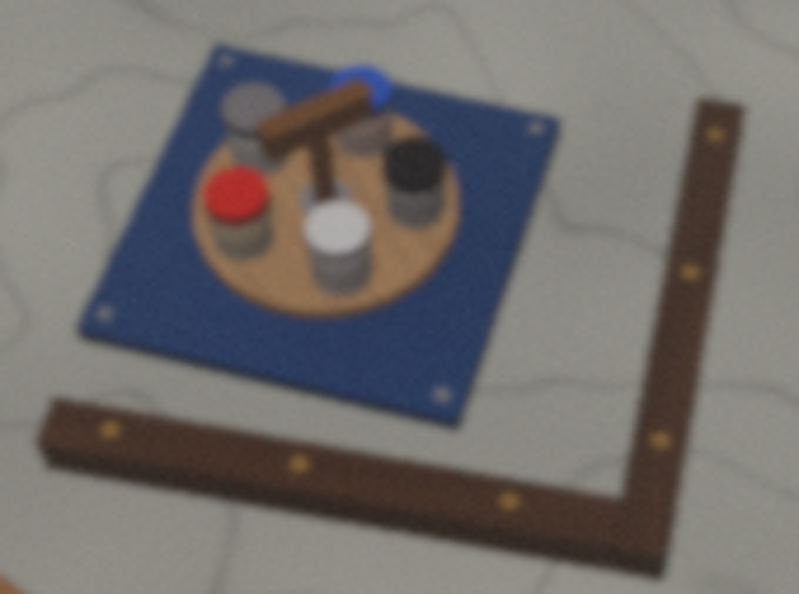

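View pics/si_crop.png

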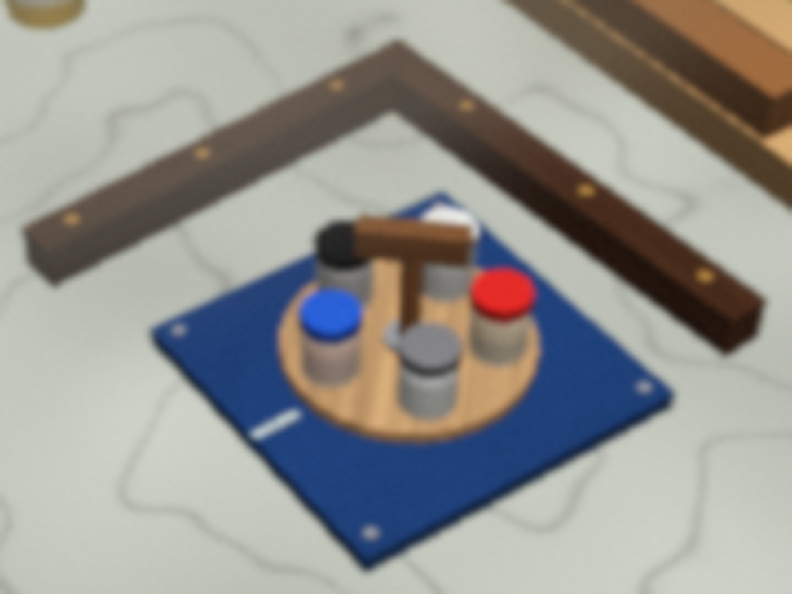

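```bash
cat > fit.py <<'E'
from h import *
from scipy.optimize import least_squares
def fit(S,obs,x0):
    # obs: list of (cam, local xyz, px)
    def f(x):
        c,s=np.cos(x[2]),np.sin(x[2]); r=[]
        for cam,p,px in obs:
            w=[x[0]+c*p[0]-s*p[1],x[1]+s*p[0]+c*p[1],p[2]]
            r+=list(proj(S[cam],w)-px)
        return np.array(r)
    o=least_squares(f,x0,loss='soft_l1'); return o.x,f(o.x).reshape(-1,2)
E
python3 - <<'E'
from fit import *
import pickle
S=pickle.load(open('s0.pkl','rb'))
sc=lambda u,v:np.array([210+u/4.7,175+v/4.4]); si=lambda u,v:np.array([255+u/4.4,145+v/4.1])
A='scene';B='side';h=.04
ob=[(A,(0,0,h),sc(625,497)),(A,(0,-.33,h),sc(55,402)),(A,(-.3,0,h),sc(698,102)),(A,(-.3,.032,h),sc(742,108)),
(B,(0,0,0),si(393,112)),(B,(-.3,0,0),si(52,285)),(B,(0,-.33,0),si(725,353)),(B,(0,-.33,h),si(728,335)),(B,(.032,-.33,h),si(765,302)),(B,(.032,.032,h),si(398,40)),(B,(-.3,.032,h),si(25,233))]
x,r=fit(S,ob,[.82,.03,0]);print('fence',x);print(r.round(1).tolist())
t=.018;a=.12
ob=[(A,(-a,-a,t),sc(217,47)),(A,(-a,a,t),sc(560,120)),(A,(a,a,t),sc(462,412)),(A,(a,-a,t),sc(83,325)),(B,(a,a,t),si(442,193)),(B,(-a,a,t),si(153,335)),(B,(-a,-a,t),si(368,557)),(B,(a,-a,t),si(672,397))]
y,r=fit(S,ob,[.65,-.12,0]);print('caddy',y);print(r.round(1).tolist())
pts={A:[sc(237,193),sc(337,226),sc(413,165),sc(362,88),sc(253,108)],B:[si(503,290),None,si(343,242),si(331,312),si(429,347)]}
ob=[]
for i in range(5):
    an=np.pi+i*2*np.pi/5
    for s in (1,):
        for c in pts:
            if pts[c][i] is not None: ob.append((c,(.056*np.cos(an),.056*np.sin(an),.095),pts[c][i]))
for x0 in np.arange(0,6.3,1.2):
    z,r=fit(S,ob,[.62,-.12,x0])
    if abs(r).mean()<1: print('car',z,abs(r).max())
ob2=[(c,(p[0],-p[1],p[2]),q) for c,p,q in ob]
for x0 in np.arange(0,6.3,1.2):
    z,r=fit(S,ob2,[.62,-.12,x0])
    if abs(r).mean()<1: print('car2',z,abs(r).max())
c,s=np.cos(x[2]),np.sin(x[2])
print('home centre',x[:2]+[c*-.12+s*.12, s*-.12-c*.12])
# caddy corner in fence
g=R.from_euler('z',y[2]).as_matrix()[:2,:2]@[.12,.12]+y[:2]-x[:2]
print('corner in fence',R.from_euler('z',-x[2]).as_matrix()[:2,:2]@g, 'yaw rel deg',np.degrees(y[2]-x[2]))
for n in ['push_block','leg_offcut','mallet','try_square','glue_bottle','sanding_block']:
    for c in S:
        if c=='wrist':continue
        q=find_in(n,c)
        if q: print(n,c,q[0]['score'],ray(S[c],q[0]['xy'],.03).round(3))
E
```

```text
fence [0.80868415 0.10896665 0.04884799]
[[-0.9, -0.4], [-0.6, -2.0], [-0.2, -1.7], [1.0, -1.3], [-0.0, -0.7], [0.2, -0.1], [-0.0, 0.5], [1.1, -4.7], [0.7, -1.9], [0.2, -1.8], [-1.0, -2.9]]
caddy [ 0.64812256 -0.11225663 -0.01486769]
[[-1.2, -2.0], [0.0, -2.0], [-0.5, 0.6], [-1.9, -0.1], [-0.4, -1.6], [-1.5, -2.3], [-0.5, -0.0], [0.7, -2.2]]
car [ 0.65007519 -0.11157372  2.36645029] 1.8872386058114614
car [ 0.65007519 -0.11157372  2.36645029] 1.887238600832518
car [ 0.6500752  -0.11157372  2.36645029] 1.887238879473955
car [ 0.65007519 -0.11157372  2.36645029] 1.8872385840678305
car [ 0.65007519 -0.11157372  2.36645029] 1.8872386199001312
car [ 0.6500752  -0.11157372  8.64963559] 1.8872387831833635
home centre [ 0.69468672 -0.01674963]
corner in fence [-0.04377488 -0.10100362] yaw rel deg -3.6506395555451507
push_block scene 0.8 [ 0.457 -0.46   0.03 ]
push_block side 0.84 [ 0.434 -0.468  0.03 ]
leg_offcut scene 0.82 [ 0.664 -0.441  0.03 ]
leg_offcut side 0.73 [ 0.647 -0.452  0.03 ]
mallet scene 0.81 [0.507 0.423 0.03 ]
mallet side 0.61 [0.491 0.394 0.03 ]
try_square scene 0.65 [0.352 0.219 0.03 ]
try_square side 0.96 [0.352 0.189 0.03 ]
glue_bottle scene 0.9 [0.648 0.386 0.03 ]
glue_bottle side 0.58 [0.694 0.415 0.03 ]
sanding_block scene 0.57 [ 0.394 -0.26   0.03 ]
sanding_block side 0.64 [ 0.388 -0.263  0.03 ]
```

```bash
cat > go.py <<'E'
import sys
from h import *
# args: x y z heading_deg (tool x heading)
t=[float(v) for v in sys.argv[1:5]]
s=get_state(); M=R.from_quat(s['eef_rot'])
a=np.radians(t[3]); tx=[np.cos(a),np.sin(a),0]; tz=[0,0,-1]; ty=np.cross(tz,tx)
G=R.from_matrix(np.array([tx,ty,tz]).T)
print('shift mm',(M.inv().apply(np.array(t[:3])-s['tool_pos'])*1e3).round(1),'turn deg',np.degrees((M.inv()*G).as_rotvec()).round(2))
print('pos',s['tool_pos'].round(4),'head',np.degrees(np.arctan2(*M.as_matrix()[1::-1,0])).round(2),'q',s['q'].round(2),'F',s['contact_force'].round(1),'op',round(s['opening'],2),'t',s['clock'])
E
python3 go.py .35 .35 .2 161.9; python3 go.py .46 -.13 .2 182.8
```

```text
shift mm [-223.6 -183.4    2.4] turn deg [ 0.01 -0.   -0.05]
pos [0.1947 0.5939 0.2024] head 161.85 q [-1.22  0.69 -0.19  1.57  0.16  0.9  -0.22] F [-0.   0.4  0.1] op 1.0 t 1.25
shift mm [-477.6 -605.3    2.4] turn deg [ 1.000e-02 -0.000e+00 -2.095e+01]
pos [0.1947 0.5939 0.2024] head 161.85 q [-1.22  0.69 -0.19  1.57  0.16  0.9  -0.22] F [-0.   0.4  0.1] op 1.0 t 1.25
```

```bash
python3 -m creep '[-32,-27,0,0,0,0,-32,-27,0,0,0,0,-32,-27,0,0,0,0,-32,-27,0,0,0,0,-32,-27,0,0,0,0]'; python3 -m creep '[-25,-20,0,0,0,0,-25,-20,0,0,0,0,0,0,0,0,0,-6,0,0,0,0,0,-6]'; python3 go.py .46 -.13 .2 182.8
```

```text
clock: 1.67
tool_pos: [0.2986, 0.4233, 0.2006]
eef_rot: [0.148, 0.989, 0.006, -0.004]
contact_force: [1.4, -0.1, 0.2]
opening: 0.998
clock: 2.0
tool_pos: [0.3429, 0.3563, 0.2001]
eef_rot: [0.049, 0.999, 0.002, -0.001]
contact_force: [-1.7, 0.4, 0.2]
opening: 1.003
shift mm [-164.  -472.5   -2.2] turn deg [ 0.26 -0.06 -8.41]
pos [0.3429 0.3563 0.2001] head 174.39 q [-0.7   0.53 -0.3   1.95  0.23  0.69  0.33] F [-1.7  0.4  0.2] op 1.0 t 2.0
```

```bash
python3 -m creep '[-24,-38,0,0,0,-2,-24,-38,0,0,0,-2,-24,-38,0,0,0,-2,-24,-38,0,0,0,-2,-24,-38,0,0,0,0]'; python3 go.py .48 -.11 .2 182.8
```

```text
clock: 2.42
tool_pos: [0.4511, 0.1824, 0.1995]
eef_rot: [-0.036, 0.999, 0.007, 0.0]
contact_force: [0.6, 0.4, -0.6]
opening: 0.999
shift mm [  -7.7 -293.7   -4.8] turn deg [0.85 0.06 1.33]
pos [0.4511 0.1824 0.1995] head -175.87 q [-0.22  0.53 -0.39  1.98  0.29  0.68  0.86] F [ 0.6  0.4 -0.6] op 1.0 t 2.4167
```

```bash
python3 -m creep '[-7,-40,0,0,0,0,-7,-40,0,0,0,0,-7,-40,0,0,0,0,-7,-40,0,0,0,0,-7,-40,0,0,0,0]';  python3 go.py .48 -.11 .1 182.8
```

```text
clock: 2.83
tool_pos: [0.5057, -0.0187, 0.1974]
eef_rot: [-0.036, 0.999, 0.009, 0.004]
contact_force: [0.6, -0.0, 0.1]
opening: 0.998
shift mm [ 32.9 -91.   95.5] turn deg [1.02 0.49 1.27]
pos [ 0.5057 -0.0187  0.1974] head -175.93 q [ 0.22  0.56 -0.41  1.92  0.31  0.71  1.27] F [ 0.6 -0.   0.1] op 1.0 t 2.8333
```

```bash
python3 -m creep '[12,-31,0,0.4,0.2,0.5,12,-31,0,0.4,0.2,0.5,9,-30,0,0.2,0.1,0.3]';  python3 - <<'E'
from h import *
import pickle
s=save('wrist','w1.png');pickle.dump(s,open('w1.pkl','wb'))
E
python3 go.py .48 -.11 .1 182.8
```

```text
clock: 3.08
tool_pos: [0.4814, -0.121, 0.1963]
eef_rot: [-0.02, 1.0, -0.001, 0.003]
contact_force: [0.5, 0.4, 0.4]
opening: 1.002
shift mm [-1.9 20.  95.6] turn deg [-0.4   0.06 -1.04]
pos [ 0.4786 -0.1294  0.1957] head -178.24 q [ 0.42  0.55 -0.4   1.95  0.33  0.7   1.42] F [-1.7 -5.1 -0.4] op 1.0 t 3.1333
```

View pics/w1.png

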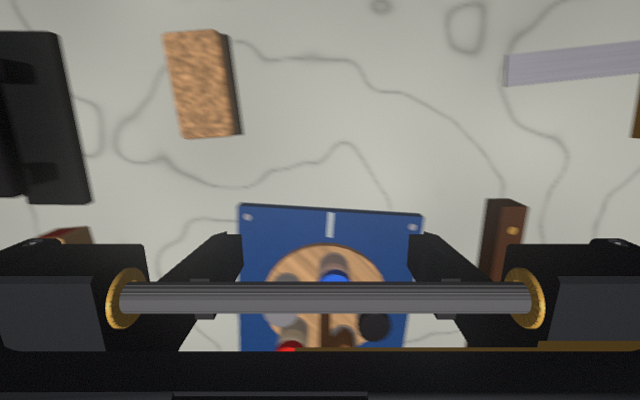

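```bash
python3 -m creep '[-2,20,30,-0.4,0,-1,0,0,30,0,0,0,0,0,30,0,0,0,0,0,0,0,0,0]';  python3 - <<'E'
from h import *
s=save('wrist','w2.png')
E
python3 go.py .48 -.11 .008 182.8
```

```text
clock: 3.47
tool_pos: [0.4832, -0.1163, 0.1053]
eef_rot: [-0.017, 1.0, -0.002, 0.005]
contact_force: [-0.3, 1.7, 0.5]
opening: 1.002
shift mm [ 5.4  7.3 99.3] turn deg [-0.29  0.72 -0.82]
pos [ 0.4844 -0.1166  0.1074] head -178.02 q [ 0.33  0.69 -0.3   2.04  0.44  0.46  1.3 ] F [ 0.9 -0.7 -0.4] op 1.0 t 3.5167
```

View pics/w2.png

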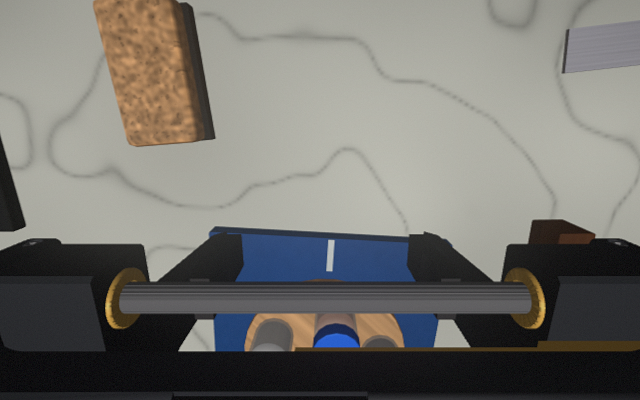

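```bash
python3 - <<'E'
from h import *
s=snapshot('wrist')
for p in [(213,232),(410,239),(331,240)]: print(ray(s,p,.018).round(4))
E
python3 -m creep '[5,7,30,-0.3,0.6,-0.8,0,0,25,0,0,0,0,0,20,0,0,0,0,0,0,0,0,0]'; python3 go.py .485 -.11 .008 182.8
```

```text
[ 0.5299 -0.2251  0.018 ]
[ 0.5301 -0.0321  0.018 ]
[ 0.5341 -0.1095  0.018 ]
clock: 3.9
tool_pos: [0.4902, -0.1101, 0.0398]
eef_rot: [-0.024, 1.0, -0.001, 0.012]
contact_force: [-0.4, 0.6, -0.3]
opening: 0.998
shift mm [ 6.   0.4 31.6] turn deg [-0.17  1.32 -0.01]
pos [ 0.4902 -0.1101  0.0398] head -177.2 q [ 0.24  0.81 -0.19  2.08  0.52  0.27  1.24] F [-0.4  0.6 -0.3] op 1.0 t 3.9
```

```bash
python3 -m creep '[4,0,16,-0.2,1.2,0,2,0,14,0,0,0,0,0,0,0,0,0]'; python3 go.py .515 -.11 .009 182.8
```

```text
clock: 4.15
tool_pos: [0.49, -0.1105, 0.0148]
eef_rot: [-0.025, 1.0, -0.001, 0.006]
contact_force: [-0.8, 0.2, -0.2]
opening: 1.003
shift mm [-25.   -0.7   6.1] turn deg [-0.08  0.63  0.01]
pos [ 0.49   -0.1105  0.0148] head -177.19 q [ 0.23  0.86 -0.16  2.07  0.53  0.23  1.22] F [-0.8  0.2 -0.2] op 1.0 t 4.15
```

```bash
python3 -m creep '[-10,0,3,0,0.5,0,-8,0,3,0,0.2,0,-5,0,0,0,0,0,-5,0,0,0,0,0,-5,0,0,0,0,0]'; python3 -m creep '[-5,0,0,0,0,0,-5,0,0,0,0,0,-5,0,0,0,0,0]';python3 go.py .56 -.11 .009 182.8
```

```text
clock: 4.57
tool_pos: [0.5289, -0.1101, 0.0192]
eef_rot: [-0.024, 1.0, -0.002, 0.004]
contact_force: [0.6, -0.7, 0.0]
opening: 1.001
clock: 4.82
tool_pos: [0.5463, -0.1098, 0.022]
eef_rot: [-0.023, 1.0, -0.002, 0.006]
contact_force: [0.4, -0.6, -0.7]
opening: 0.999
shift mm [-13.6  -0.8  13.2] turn deg [-0.28  0.68 -0.11]
pos [ 0.5463 -0.1098  0.022 ] head -177.31 q [ 0.25  0.88 -0.23  1.91  0.49  0.4   1.26] F [ 0.4 -0.6 -0.7] op 1.0 t 4.8167
```

```bash
python3 -m creep '[15,0,-3,0,0.4,0,15,0,0,0,0.2,0,15,0,0,0,0,0,12,0,0,0,0,0,0,0,0,0,0,0]'; python3 go.py .49 -.11 .008 182.8
```

```text
clock: 5.23
tool_pos: [0.4914, -0.112, 0.0251]
eef_rot: [-0.024, 1.0, -0.002, 0.003]
contact_force: [-0.5, 0.3, 0.4]
opening: 0.998
shift mm [ 1.3  2.1 17. ] turn deg [-0.25  0.29 -0.1 ]
pos [ 0.4914 -0.112   0.0251] head -177.3 q [ 0.24  0.84 -0.18  2.06  0.52  0.28  1.23] F [-0.5  0.3  0.4] op 1.0 t 5.2333
```

```bash
python3 -m creep '[1,2,10,-0.2,0.3,0,0,0,9,0,0,0,0,0,4,0,0,0,0,0,0,0,0,0]'; python3 go.py .49 -.11 .008 182.8
```

```text
clock: 5.57
tool_pos: [0.4936, -0.1096, -0.0004]
eef_rot: [-0.024, 1.0, -0.0, 0.001]
contact_force: [0.3, -0.5, 0.4]
opening: 1.0
shift mm [ 3.6 -0.3 -8.4] turn deg [-0.03  0.13 -0.08]
pos [ 4.936e-01 -1.096e-01 -4.000e-04] head -177.28 q [ 0.22  0.89 -0.15  2.06  0.54  0.23  1.22] F [ 0.3 -0.5  0.4] op 1.0 t 5.5667
```

```bash
python3 -m creep '[-5,0,-6,0,0,0,-6,0,0,0,0,0,0,0,0,0,0,0]'; python3 go.py .52 -.11 .008 182.8
```

```text
clock: 5.82
tool_pos: [0.5059, -0.1084, 0.0038]
eef_rot: [-0.024, 1.0, 0.0, 0.001]
contact_force: [0.2, 0.1, -0.1]
opening: 1.0
shift mm [-14.   -2.3  -4.2] turn deg [ 0.01  0.06 -0.03]
pos [ 0.5059 -0.1084  0.0038] head -177.23 q [ 0.23  0.89 -0.18  2.02  0.53  0.27  1.23] F [ 0.2  0.1 -0.1] op 1.0 t 5.8167
```

```bash
python3 -m creep '[-5,-1,-2,0,0,0,-5,0,0,0,0,0,-5,0,0,0,0,0,-5,0,0,0,0,0,0,0,0,0,0,0]'; python3 go.py .56 -.11 .008 182.8
```

```text
clock: 6.23
tool_pos: [0.529, -0.1084, 0.0056]
eef_rot: [-0.024, 1.0, 0.0, 0.001]
contact_force: [-0.4, -0.1, -0.2]
opening: 1.001
shift mm [-30.9  -3.1  -2.3] turn deg [ 0.02  0.14 -0.04]
pos [ 0.529  -0.1084  0.0056] head -177.24 q [ 0.24  0.9  -0.21  1.95  0.51  0.34  1.24] F [-0.4 -0.1 -0.2] op 1.0 t 6.2333
```

Run:
```python
from h import *
for c,b in (('side',(145,290,255,435)),('scene',(175,310,210,380))):
    s=save(c,c+'2.png'); a=cv2.imread(f'pics/{c}2.png')[b[0]:b[1],b[2]:b[3]]
    cv2.imwrite(f'pics/{c}2c.png',cv2.resize(a,None,fx=4.1,fy=4.1,interpolation=cv2.INTER_CUBIC))
```

```text
(no output)
```

View pics/side2c.png

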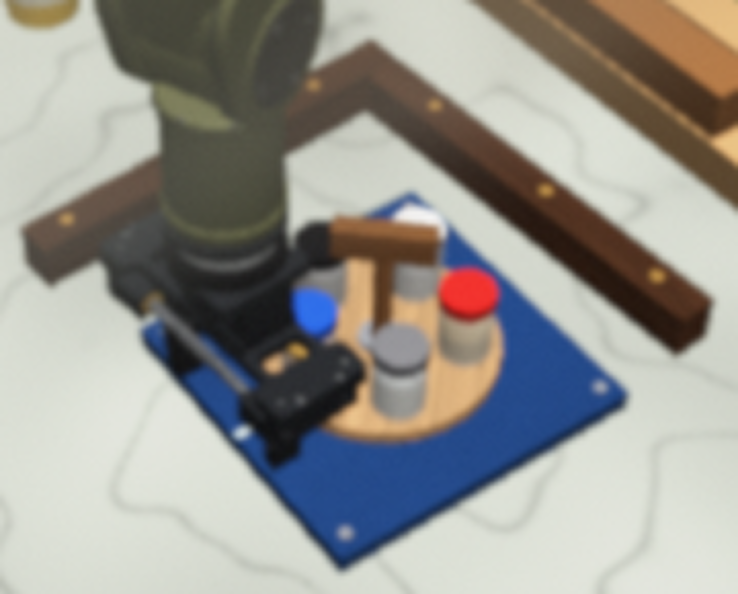

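View pics/scene2c.png

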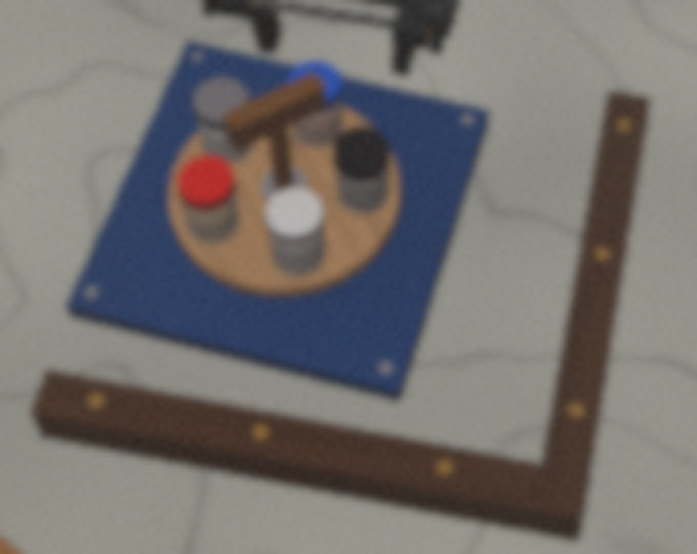

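```bash
python3 -m creep '[-5,-1,-2,0,0,0,-5,-1,0,0,0,0,-5,0,0,0,0,0]'; python3 go.py .56 -.11 .008 182.8
```

```text
clock: 6.58
tool_pos: [0.5412, -0.1103, 0.0075]
eef_rot: [-0.024, 1.0, -0.0, -0.002]
contact_force: [0.3, 0.8, -0.5]
opening: 0.998
shift mm [-18.7  -0.6  -0.5] turn deg [-0.02 -0.18 -0.04]
pos [ 0.5412 -0.1103  0.0075] head -177.24 q [ 0.25  0.91 -0.23  1.91  0.5   0.39  1.26] F [ 0.3  0.8 -0.5] op 1.0 t 6.5833
```

```bash
python3 -m creep '[-5,0,0,0,0,0]'
python3 - <<'E'
from h import *
for c,b in (('side',(145,290,255,435)),('scene',(175,310,210,380))):
    s=save(c,c+'3.png'); a=cv2.imread(f'pics/{c}3.png')[b[0]:b[1],b[2]:b[3]]
    cv2.imwrite(f'pics/{c}3c.png',cv2.resize(a,None,fx=4.1,fy=4.1,interpolation=cv2.INTER_CUBIC))
E
```

```text
clock: 6.67
tool_pos: [0.5469, -0.1101, 0.0076]
eef_rot: [-0.024, 1.0, -0.0, -0.001]
contact_force: [0.4, 0.2, -0.0]
opening: 1.0
```

View pics/side3c.png

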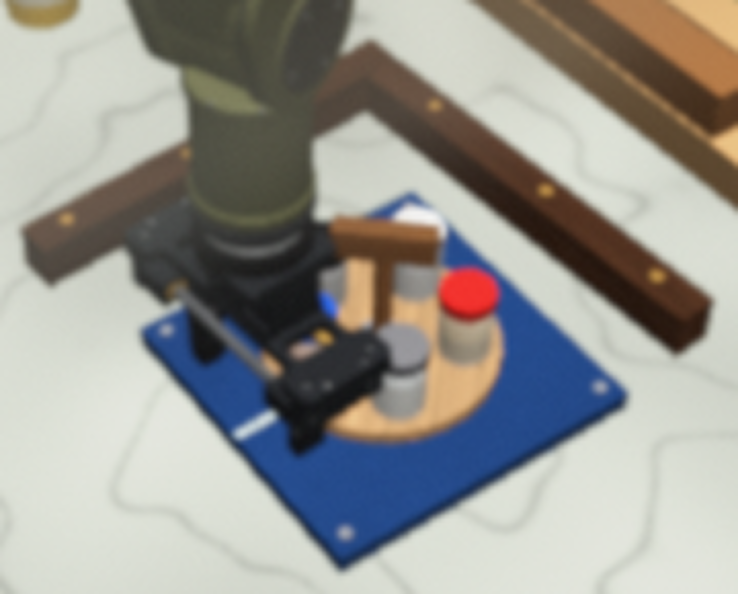

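View pics/scene3c.png

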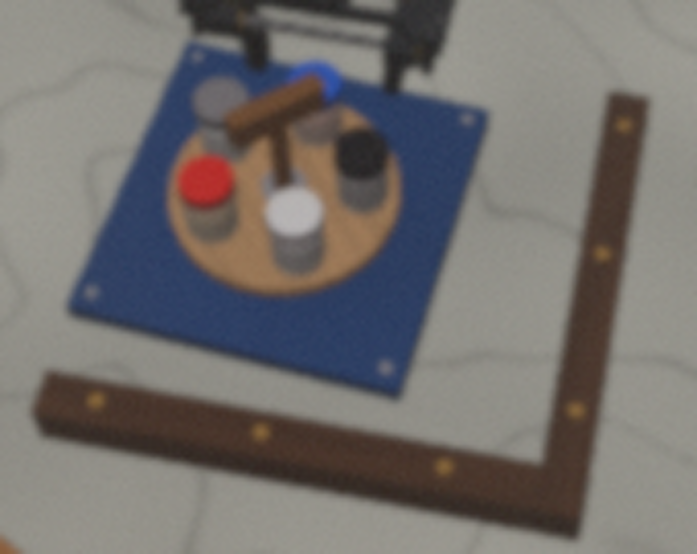

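```bash
python3 -m creep '[15,0,-3,0,0,0,15,0,0,0,0,0,15,0,0,0,0,0,12,0,0,0,0,0,0,0,0,0,0,0]'; python3 -m creep '[0,0,10,0,0,0,0,0,3,0,0,0,0,0,0,0,0,0]';python3 go.py .49 -.11 -.004 182.8
```

```text
clock: 7.18
tool_pos: [0.49, -0.1122, 0.0105]
eef_rot: [-0.024, 1.0, 0.0, 0.0]
contact_force: [-0.6, -0.6, 0.2]
opening: 1.0
clock: 7.43
tool_pos: [0.4921, -0.1119, -0.0035]
eef_rot: [-0.024, 1.0, 0.0, 0.002]
contact_force: [0.2, -0.0, -0.4]
opening: 1.0
shift mm [2.  2.  0.5] turn deg [ 0.05  0.17 -0.04]
pos [ 0.4921 -0.1119 -0.0035] head -177.24 q [ 0.22  0.9  -0.14  2.06  0.54  0.22  1.22] F [ 0.2 -0.  -0.4] op 1.0 t 7.4333
```

```bash
for i in 1 ; do python3 -m creep '[0,0,3,0,0,0,0,0,0,0,0,0]';python3 -m creep '[0,0,3,0,0,0,0,0,0,0,0,0]';python3 -m creep '[0,0,3,0,0,0,0,0,0,0,0,0]'; done
```

```text
clock: 7.6
tool_pos: [0.4936, -0.1115, -0.0075]
eef_rot: [-0.024, 1.0, 0.001, 0.002]
contact_force: [0.2, 0.0, -0.9]
opening: 1.001
clock: 7.77
tool_pos: [0.4947, -0.1114, -0.011]
eef_rot: [-0.024, 1.0, 0.001, 0.003]
contact_force: [0.3, -0.8, -0.8]
opening: 1.001
clock: 7.93
tool_pos: [0.495, -0.1113, -0.0144]
eef_rot: [-0.024, 1.0, 0.001, 0.003]
contact_force: [1.0, -1.1, 0.2]
opening: 1.003
```

```bash
python3 -m creep '[0,0,3,0,0,0,0,0,0,0,0,0]';python3 -m creep '[0,0,2,0,0,0,0,0,0,0,0,0]'
```

```text
clock: 8.1
tool_pos: [0.4952, -0.1113, -0.0176]
eef_rot: [-0.024, 1.0, 0.001, 0.003]
contact_force: [0.0, 0.6, 0.6]
opening: 1.002
clock: 8.27
tool_pos: [0.4952, -0.1114, -0.0198]
eef_rot: [-0.024, 1.0, 0.001, 0.003]
contact_force: [0.0, 0.2, 0.7]
opening: 1.004
```

Run:
```python
from h import *
s=save('side','side4.png'); a=cv2.imread('pics/side4.png')[170:290,255:405]
cv2.imwrite('pics/side4c.png',cv2.resize(a,None,fx=5,fy=5,interpolation=cv2.INTER_CUBIC))
t=get_state(); print(proj(s,t['tool_pos']), [proj(s,[.495,-.111+d,0.]).round(1)-[255,170] for d in (-.05,.05)])
```

```text
[302.58166613 265.59170096] [array([ 57.8, 103.2]), array([37. , 79.5])]
```

View pics/side4c.png

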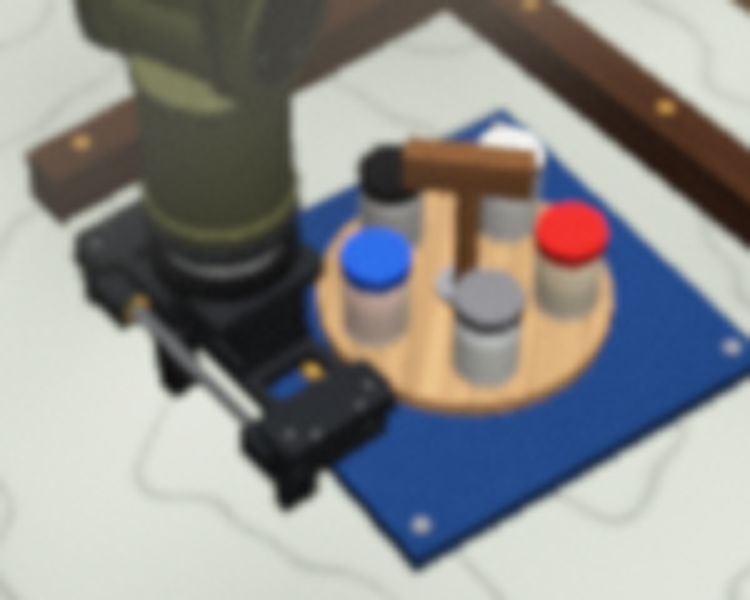

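```bash
python3 -m creep '[0,0,-6,0,0,0,-10,0,-2,0,0,0,-6,0,0,0,0,0,-5,0,0,0,0,0,0,0,0,0,0,0]'; python3 go.py .56 -.11 -.012 182.8
```

```text
clock: 8.73
tool_pos: [0.5166, -0.1106, -0.0099]
eef_rot: [-0.024, 1.0, 0.001, 0.003]
contact_force: [0.2, 0.3, 0.5]
opening: 0.999
shift mm [-43.3  -1.5   2.3] turn deg [ 0.05  0.31 -0.01]
pos [ 0.5166 -0.1106 -0.0099] head -177.21 q [ 0.23  0.92 -0.17  1.99  0.53  0.27  1.23] F [0.2 0.3 0.5] op 1.0 t 8.7333
```

```bash
python3 -m creep '[-5,0,3,0,0,0,-5,0,0,0,0,0,-5,0,0,0,0,0]'; python3 -m creep '[-5,0,1,0,0,0,-5,0,0,0,0,0]'; python3 go.py .56 -.11 -.012 182.8
```

```text
clock: 8.98
tool_pos: [0.531, -0.1102, -0.0131]
eef_rot: [-0.024, 1.0, 0.0, 0.001]
contact_force: [0.0, -0.1, 0.2]
opening: 1.0
clock: 9.15
tool_pos: [0.5418, -0.1096, -0.0144]
eef_rot: [-0.024, 1.0, 0.0, 0.001]
contact_force: [-0.0, -0.5, -0.8]
opening: 0.998
shift mm [-18.2  -1.3  -2.4] turn deg [ 0.04  0.14 -0.03]
pos [ 0.5418 -0.1096 -0.0144] head -177.23 q [ 0.24  0.94 -0.2   1.92  0.52  0.33  1.24] F [-0.  -0.5 -0.8] op 1.0 t 9.15
```

```bash
cat > pic.py <<'E'
import sys
from h import *
n=sys.argv[1]
for c,b in (('side',(145,290,255,435)),('scene',(175,310,210,380))):
    s=save(c,f'{c}{n}.png'); a=cv2.imread(f'pics/{c}{n}.png')[b[0]:b[1],b[2]:b[3]]
    cv2.imwrite(f'pics/{c}{n}c.png',cv2.resize(a,None,fx=4.1,fy=4.1,interpolation=cv2.INTER_CUBIC))
E
python3 pic.py 5
```

```text
(no output)
```

View pics/side5c.png

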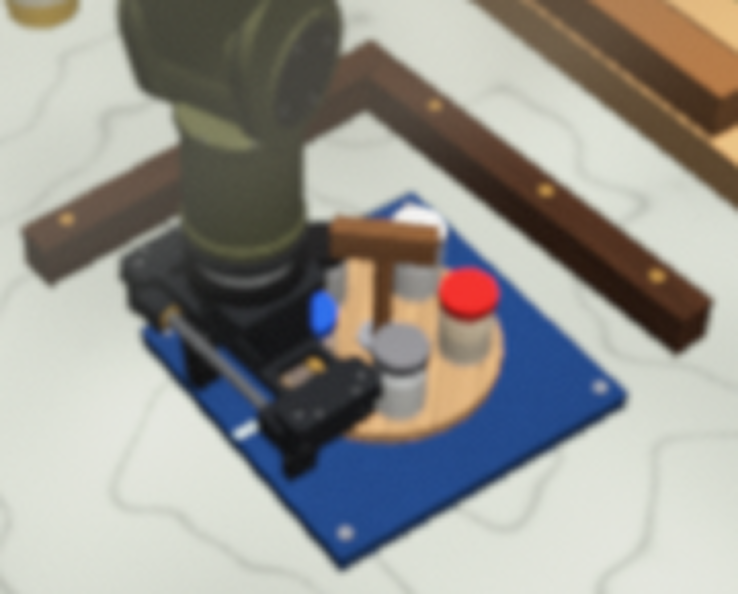

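View pics/scene5c.png

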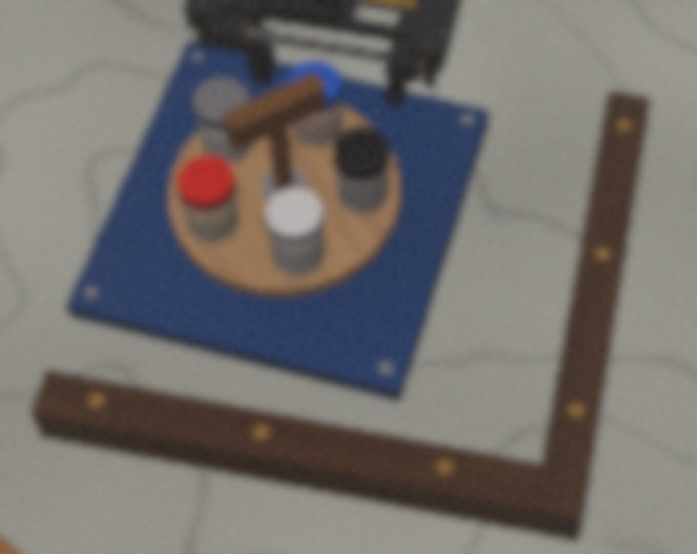

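```bash
python3 - <<'E'
from h import *
s=snapshot('side');t=get_state()
M=R.from_quat(t['eef_rot']).as_matrix();p=t['tool_pos']
for y in (-.05,.05):
  for z in (-.04,-.03,-.02,-.01,0):
    q=p+M@[0,y,z]; print(y,z,q.round(3),((proj(s,q)-[255,145])*4.1).round(0))
print(t['contact_force'],t['joint_torque'].round(1))
E
python3 -m creep '[15,0,0,0,0,0,15,0,0,0,0,0,15,0,0,0,0,0,5,0,0,0,0,0,0,0,0,0,0,0]'
```

```text
-0.05 -0.04 [ 0.544 -0.159  0.026] [297. 464.]
-0.05 -0.03 [ 0.544 -0.159  0.016] [297. 473.]
-0.05 -0.02 [ 0.544 -0.159  0.006] [297. 483.]
-0.05 -0.01 [ 0.544 -0.159 -0.004] [297. 492.]
-0.05 0 [ 0.544 -0.159 -0.014] [297. 501.]
0.05 -0.04 [ 0.539 -0.06   0.026] [203. 373.]
0.05 -0.03 [ 0.539 -0.06   0.016] [204. 382.]
0.05 -0.02 [ 0.539 -0.06   0.006] [204. 392.]
0.05 -0.01 [ 0.54  -0.06  -0.004] [205. 401.]
0.05 0 [ 0.54  -0.06  -0.014] [205. 411.]
[-0.08103357  0.84816234 -0.6217672 ] [ -0.1 -53.   -1.5  -5.9  -0.    0.    0. ]
clock: 9.72
tool_pos: [0.49, -0.1119, -0.0144]
eef_rot: [-0.024, 1.0, 0.001, 0.002]
contact_force: [-0.8, -0.0, -0.4]
opening: 1.001
```

```bash
python3 -m creep '[0,0,-15,0,0,0,0,0,-15,0,0,0,0,0,0,0,0,0,0,0,0,0,0,0,0,0,0,0,0,0]' 30 20; python3 pic.py 6;  python3 - <<'E'
from h import *
s=snapshot('side');t=get_state()
M=R.from_quat(t['eef_rot']).as_matrix();p=t['tool_pos']
for y in (-.025,.025):
  for z in (-.04,-.03,-.02,-.01,0):
    q=p+M@[0,y,z]; print(y,z,q.round(3),((proj(s,q)-[255,145])*4.1).round(0))
print(t['opening'])
E
```

```text
clock: 10.13
tool_pos: [0.4927, -0.1115, 0.0159]
eef_rot: [-0.024, 1.0, 0.001, 0.003]
contact_force: [0.3, 1.1, 0.2]
opening: 0.646
-0.025 -0.04 [ 0.493 -0.136  0.055] [210. 449.]
-0.025 -0.03 [ 0.493 -0.136  0.045] [211. 459.]
-0.025 -0.02 [ 0.493 -0.136  0.035] [211. 469.]
-0.025 -0.01 [ 0.493 -0.136  0.025] [212. 478.]
-0.025 0 [ 0.493 -0.136  0.015] [212. 488.]
0.025 -0.04 [ 0.49  -0.087  0.056] [163. 402.]
0.025 -0.03 [ 0.491 -0.087  0.046] [164. 412.]
0.025 -0.02 [ 0.491 -0.087  0.036] [165. 422.]
0.025 -0.01 [ 0.491 -0.086  0.026] [165. 431.]
0.025 0 [ 0.491 -0.086  0.016] [166. 441.]
0.5051411288860803
```

View pics/side6c.png

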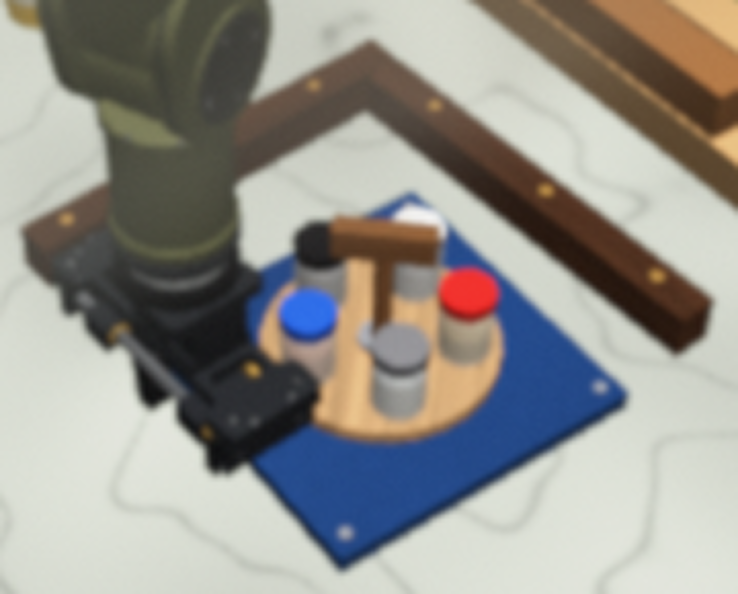

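```bash
python3 -m creep '[0,0,0,0,0,0,0,0,0,0,0,0,0,0,0,0,0,0,0,0,0,0,0,0,0,0,0,0,0,0]' 0 20; python3 -m creep '[0,0,0,0,0,0,0,0,0,0,0,0,0,0,0,0,0,0,0,0,0,0,0,0,0,0,0,0,0,0]';python3 pic.py 7; python3 go.py .49 -.11 .008 182.8
```

```text
clock: 10.7
tool_pos: [0.491, -0.1111, 0.0138]
eef_rot: [-0.025, 1.0, 0.001, 0.001]
contact_force: [-0.1, 0.1, 0.5]
opening: 0.133
clock: 11.12
tool_pos: [0.4909, -0.1111, 0.0138]
eef_rot: [-0.025, 1.0, 0.001, 0.001]
contact_force: [-0.0, -0.1, 0.1]
opening: 0.007
shift mm [0.9 1.1 5.8] turn deg [0.11 0.07 0.03]
pos [ 0.4909 -0.1111  0.0138] head -177.17 q [ 0.24  0.86 -0.18  2.06  0.54  0.26  1.22] F [-0.7 -0.7 -0.1] op 0.0 t 11.2167
```

View pics/side7c.png

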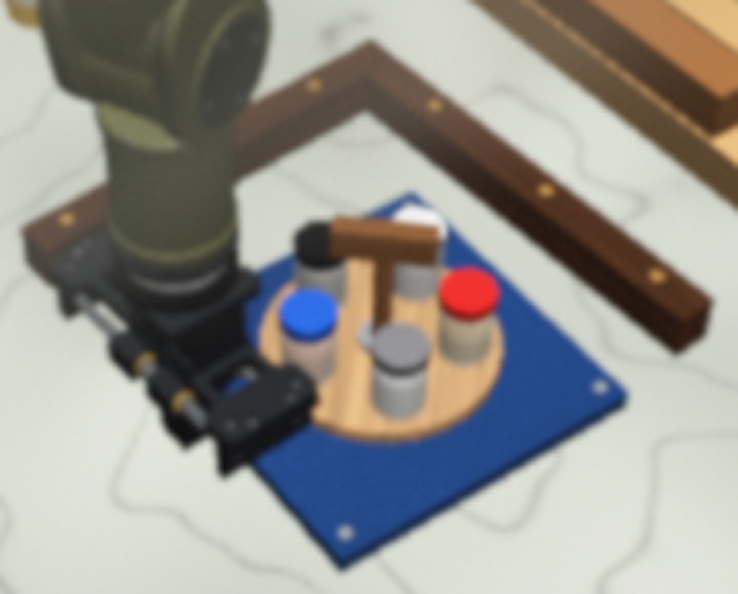

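Run:
```python
from h import *
s=save('wrist','w7.png');t=get_state()
M=R.from_quat(t['eef_rot']).as_matrix();p=t['tool_pos']
for z in (-.06,-.04,-.03,-.02,-.01,0):
    q=p+M@[0,0,z]; print(z,proj(s,q).round(0))
T=np.array(s['extrinsics']);c=-T[:3,:3].T@T[:3,3];print('cam in tool',M.T@(c-p))
```

```text
-0.06 [326. 270.]
-0.04 [326. 251.]
-0.03 [326. 244.]
-0.02 [326. 237.]
-0.01 [325. 230.]
0 [325. 225.]
cam in tool [ 0.06655607 -0.00066061 -0.18194378]
```

View pics/w7.png

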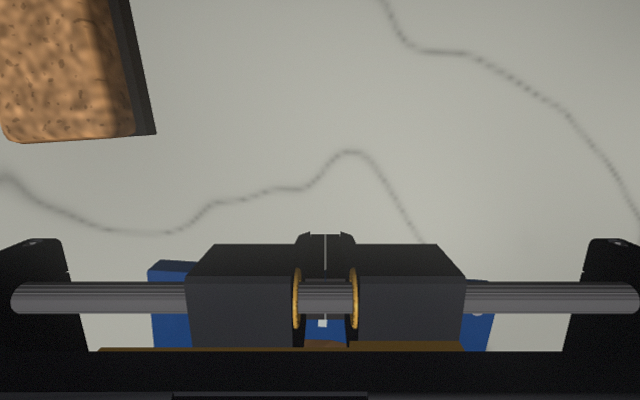

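View pics/scene7c.png

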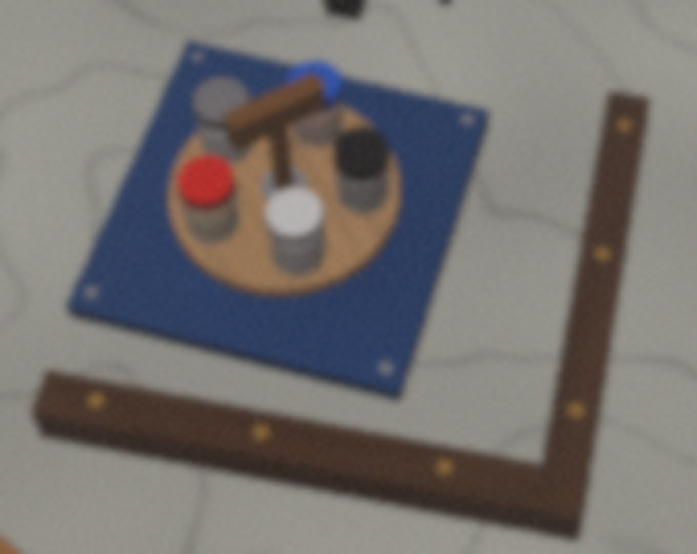

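```bash
python3 -m creep '[0,0,8,0,0,0,0,0,8,0,0,0,0,0,4,0,0,0,0,0,0,0,0,0]'; python3 -m creep '[0,0,4,0,0,0,0,0,0,0,0,0]';python3 -m creep '[0,0,3,0,0,0,0,0,0,0,0,0]';python3 -m creep '[0,0,3,0,0,0,0,0,0,0,0,0]'
```

```text
clock: 11.6
tool_pos: [0.4911, -0.1111, -0.0082]
eef_rot: [-0.025, 1.0, 0.001, 0.001]
contact_force: [-0.7, 0.3, -1.1]
opening: 0.004
clock: 11.77
tool_pos: [0.4906, -0.1109, -0.0133]
eef_rot: [-0.025, 1.0, 0.001, 0.0]
contact_force: [-0.1, -0.4, -0.8]
opening: 0.008
clock: 11.93
tool_pos: [0.4906, -0.1109, -0.0168]
eef_rot: [-0.025, 1.0, 0.001, -0.0]
contact_force: [1.2, -0.1, -0.5]
opening: 0.004
clock: 12.1
tool_pos: [0.4907, -0.1108, -0.02]
eef_rot: [-0.025, 1.0, 0.001, 0.0]
contact_force: [0.9, -0.7, 0.0]
opening: 0.003
```

```bash
python3 -m creep '[0,0,3,0,0,0,0,0,0,0,0,0]';python3 -m creep '[0,0,2,0,0,0,0,0,0,0,0,0]';python3 -m creep '[0,0,2,0,0,0,0,0,0,0,0,0]'; python3 pic.py 8
```

```text
clock: 12.27
tool_pos: [0.4909, -0.1109, -0.0231]
eef_rot: [-0.025, 1.0, 0.001, 0.0]
contact_force: [-0.5, 0.2, -0.2]
opening: 0.009
clock: 12.43
tool_pos: [0.491, -0.1109, -0.0253]
eef_rot: [-0.025, 1.0, 0.001, 0.0]
contact_force: [1.0, -0.6, -0.2]
opening: 0.007
clock: 12.6
tool_pos: [0.4911, -0.1109, -0.0274]
eef_rot: [-0.025, 1.0, 0.001, 0.001]
contact_force: [-0.6, -0.4, -0.5]
opening: 0.006
```

View pics/side8c.png

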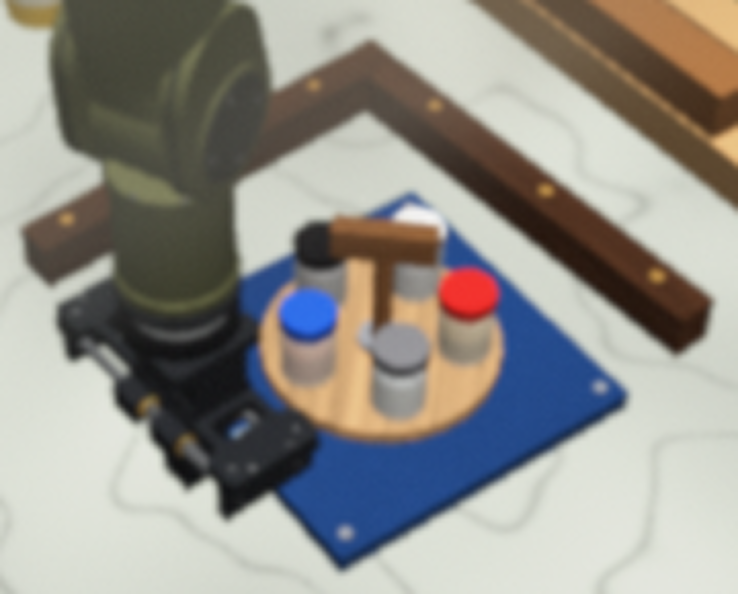

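```bash
python3 -m creep '[0,0,2,0,0,0,0,0,0,0,0,0]';python3 -m creep '[0,0,2,0,0,0,0,0,0,0,0,0]'
```

```text
clock: 12.87
tool_pos: [0.4913, -0.111, -0.0292]
eef_rot: [-0.025, 1.0, 0.001, 0.001]
contact_force: [-0.6, 0.2, 0.4]
opening: 0.009
clock: 13.03
tool_pos: [0.4914, -0.111, -0.0314]
eef_rot: [-0.025, 1.0, 0.001, 0.001]
contact_force: [-0.4, -0.5, -0.3]
opening: 0.007
```

```bash
for k in 1; do python3 -m creep '[0,0,2,0,0,0,0,0,0,0,0,0]' ; python3 -m creep '[0,0,2,0,0,0,0,0,0,0,0,0]'; done; python3 -c "
from h import *
t=get_state();print(t['joint_torque'].round(2),t['tool_pos'])"
```

```text
clock: 13.2
tool_pos: [0.4914, -0.111, -0.0336]
eef_rot: [-0.025, 1.0, 0.001, 0.001]
contact_force: [0.1, -0.2, -0.2]
opening: 0.006
clock: 13.37
tool_pos: [0.4915, -0.1111, -0.0357]
eef_rot: [-0.025, 1.0, 0.001, 0.001]
contact_force: [-0.2, -0.0, 0.4]
opening: 0.008
[ 1.000e-02 -5.053e+01  3.100e-01 -2.290e+00  1.000e-02  5.000e-02
 -1.000e-02] [ 0.49154835 -0.11106397 -0.03568688]
```

Run:
```python
from h import *
import pickle
s=pickle.load(open('w1.pkl','rb'))
a,b=ray(s,(239,204),.018),ray(s,(422,213),.018);print(a,b,np.linalg.norm(a-b))
T=np.array(s['extrinsics']);print(-T[:3,:3].T@T[:3,3])
s=save('wrist','w9.png')
```

```text
[ 0.52433078 -0.22791857  0.018     ] [0.52661727 0.00406395 0.018     ] 0.2319937939094425
[ 0.41400611 -0.12420969  0.3778989 ]
```

View pics/w9.png

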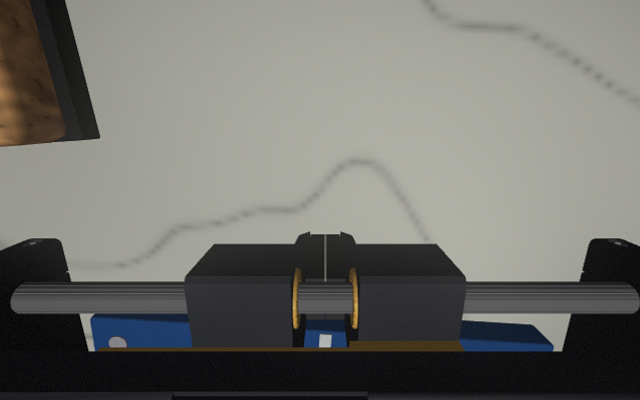

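Run:
```python
from h import *
s=snapshot('wrist')
for p,q in [((92,316),(532,325))]:
    for dz in (0,.01,.02,.03,.04,.05):
        a,b=ray(s,p,.018-dz),ray(s,q,.018-dz); print(dz,a.round(4),b.round(4),np.linalg.norm((a-b)[:2]))
```

```text
0 [ 0.5258 -0.2262  0.018 ] [ 0.5205 -0.0051  0.018 ] 0.2211624077215406
0.01 [ 0.5337 -0.2349  0.008 ] [0.5279 0.0035 0.008 ] 0.23842229003835017
0.02 [ 0.5416 -0.2435 -0.002 ] [ 0.5354  0.0121 -0.002 ] 0.2556821723551598
0.03 [ 0.5495 -0.2522 -0.012 ] [ 0.5429  0.0207 -0.012 ] 0.2729420546719694
0.04 [ 0.5574 -0.2608 -0.022 ] [ 0.5504  0.0293 -0.022 ] 0.29020193698877894
0.05 [ 0.5652 -0.2695 -0.032 ] [ 0.5578  0.0379 -0.032 ] 0.30746181930558864
```

```bash
python3 - <<'E'
from h import *
s=snapshot('wrist');t=get_state();print(np.array(s['intrinsics']).round(1).tolist())
M=R.from_quat(t['eef_rot']).as_matrix();p=t['tool_pos']
for x in (-.009,0,.009):
  for z in (-.06,-.045,-.03,-.02,-.01,0):
    a,b=[proj(s,p+M@[x,y,z]) for y in (-.0175,.0175)]; print(x,z,a.round(0),b.round(0))
E
python3 - <<'E'
import cv2
a=cv2.imread('pics/w9.png')[220:360,260:400]
cv2.imwrite('pics/w9c.png',cv2.resize(a,None,fx=4.2,fy=4.2,interpolation=cv2.INTER_CUBIC))
E
```

```text
[[297.6, 0.0, 324.9], [0.0, 297.6, 199.7], [0.0, 0.0, 1.0]]
-0.009 -0.06 [288. 288.] [364. 288.]
-0.009 -0.045 [291. 272.] [360. 272.]
-0.009 -0.03 [294. 258.] [357. 258.]
-0.009 -0.02 [296. 251.] [355. 251.]
-0.009 -0.01 [297. 244.] [354. 244.]
-0.009 0 [299. 238.] [352. 238.]
0 -0.06 [287. 270.] [364. 270.]
0 -0.045 [291. 256.] [361. 256.]
0 -0.03 [294. 244.] [357. 244.]
0 -0.02 [296. 237.] [356. 237.]
0 -0.01 [297. 230.] [354. 230.]
0 0 [298. 225.] [352. 225.]
0.009 -0.06 [287. 252.] [365. 252.]
0.009 -0.045 [290. 239.] [361. 239.]
0.009 -0.03 [293. 228.] [358. 228.]
0.009 -0.02 [295. 222.] [356. 222.]
0.009 -0.01 [297. 216.] [354. 217.]
0.009 0 [298. 212.] [353. 212.]
```

View pics/w9c.png

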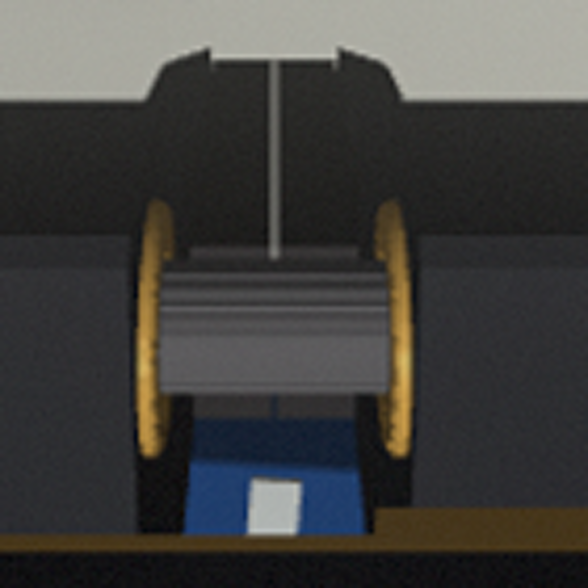

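```bash
for k in 1; do python3 -m creep '[0,0,2,0,0,0,0,0,0,0,0,0]' ; python3 -m creep '[0,0,2,0,0,0,0,0,0,0,0,0]';python3 -m creep '[0,0,2,0,0,0,0,0,0,0,0,0]'; done; python3 pic.py 10
```

```text
clock: 13.68
tool_pos: [0.4918, -0.1111, -0.0351]
eef_rot: [-0.025, 1.0, 0.0, 0.002]
contact_force: [0.4, -0.5, -0.5]
opening: 0.002
clock: 13.85
tool_pos: [0.4923, -0.1112, -0.0354]
eef_rot: [-0.025, 1.0, 0.0, 0.003]
contact_force: [0.0, -0.3, -0.4]
opening: 0.006
clock: 14.02
tool_pos: [0.4926, -0.1113, -0.0354]
eef_rot: [-0.025, 1.0, -0.0, 0.004]
contact_force: [0.6, -0.4, -0.5]
opening: 0.006
```

View pics/side10c.png

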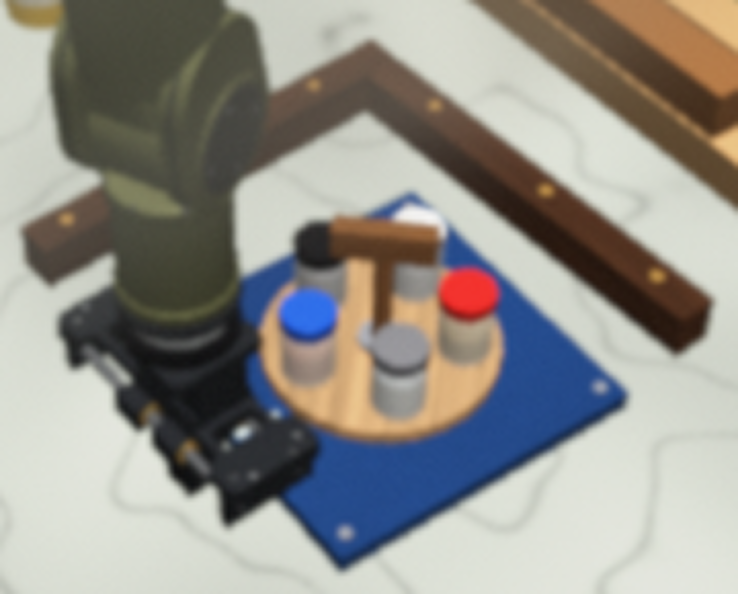

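```bash
python3 go.py .49 -.11 -.03 182.8
python3 - <<'E'
from h import *
s=snapshot('side');t=get_state();print(t['joint_torque'].round(2))
for z in (-.01,0,.01,.02): print(z,((proj(s,[t['tool_pos'][0],t['tool_pos'][1],z])-[255,145])*4.1).round(0))
a=cv2.imread('pics/side10.png')[240:280,270:340]
cv2.imwrite('pics/s10c.png',cv2.resize(a,None,fx=11,fy=11,interpolation=cv2.INTER_CUBIC))
E
```

```text
shift mm [ 2.6  1.4 -5.8] turn deg [-0.05  0.43  0.05]
pos [ 0.4927 -0.1113 -0.0358] head -177.15 q [ 0.18  0.96 -0.09  2.07  0.57  0.13  1.19] F [-0.5  0.6  9.4] op 0.01 t 14.1167
[ 9.000e-02 -4.672e+01  5.300e-01 -2.310e+00  3.000e-02 -9.000e-02
  0.000e+00]
-0.01 [191. 487.]
0 [191. 478.]
0.01 [190. 469.]
0.02 [190. 459.]
```

View pics/s10c.png

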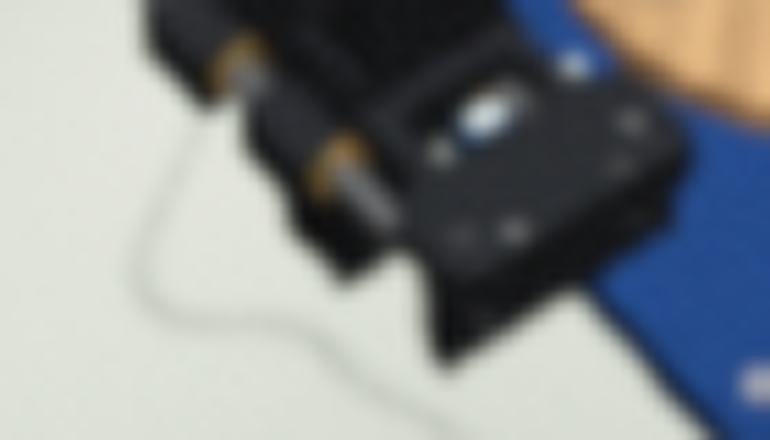

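```bash
python3 -m creep '[0,0,-8,0,0.4,0,0,0,0,0,0,0]'; python3 go.py .52 -.11 -.027 182.8;  python3 -m creep '[-6,1,0,0,0,0,-6,0,0,0,0,0,-5,0,0,0,0,0]'; python3 go.py .52 -.11 -.027 182.8
```

```text
clock: 14.33
tool_pos: [0.4924, -0.1112, -0.0285]
eef_rot: [-0.025, 1.0, -0.0, -0.0]
contact_force: [-0.1, 0.1, 0.1]
opening: 0.003
shift mm [-27.6  -0.2  -1.5] turn deg [-0.04 -0.04  0.06]
pos [ 0.4924 -0.1112 -0.0285] head -177.14 q [ 0.2   0.95 -0.11  2.06  0.56  0.16  1.2 ] F [-0.1  0.1  0.1] op 0.0 t 14.3333
clock: 14.58
tool_pos: [0.5088, -0.1092, -0.03]
eef_rot: [-0.025, 1.0, -0.0, -0.002]
contact_force: [0.6, -0.4, -1.0]
opening: 0.005
shift mm [-11.1  -1.3  -3. ] turn deg [-0.02 -0.21  0.04]
pos [ 0.5088 -0.1092 -0.03  ] head -177.16 q [ 0.21  0.96 -0.14  2.01  0.55  0.22  1.2 ] F [ 0.6 -0.4 -1. ] op 0.01 t 14.5833
```

```bash
python3 -m creep '[-5,-1,-2,0,-0.2,0,-5,0,0,0,0,0,-5,0,0,0,0,0]'; python3 -m creep '[-4,0,0,0,0,0,-4,0,0,0,0,0]'; python3 go.py .55 -.11 -.027 182.8;python3 pic.py 11
```

```text
clock: 14.83
tool_pos: [0.5195, -0.1102, -0.0292]
eef_rot: [-0.024, 1.0, -0.001, -0.006]
contact_force: [-9.3, 0.1, 5.7]
opening: 0.007
clock: 15.0
tool_pos: [0.5193, -0.1106, -0.0302]
eef_rot: [-0.024, 1.0, -0.002, -0.014]
contact_force: [-7.7, 0.2, 6.5]
opening: 0.005
shift mm [-30.6  -0.8  -4. ] turn deg [-0.16 -1.65 -0.1 ]
pos [ 0.5193 -0.1106 -0.0302] head -177.31 q [ 0.22  0.96 -0.18  1.95  0.54  0.3   1.22] F [-7.7  0.2  6.5] op 0.0 t 15.0
```

View pics/side11c.png

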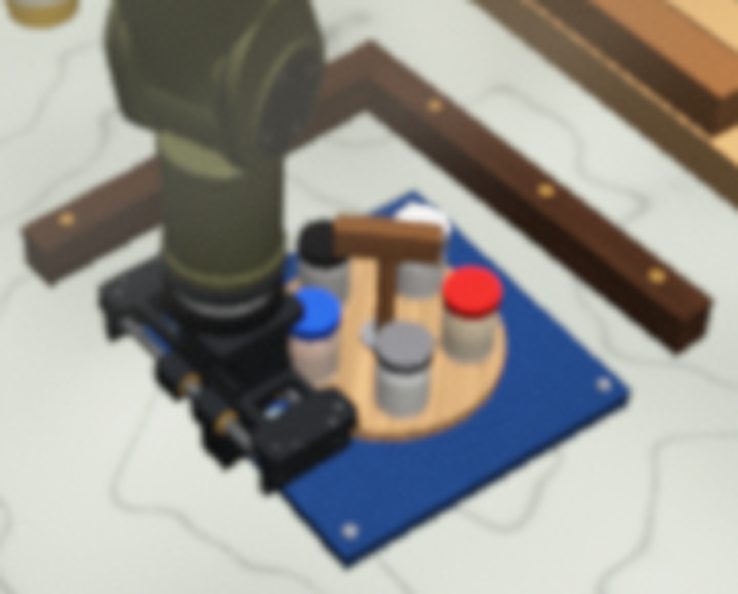

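View pics/scene11c.png

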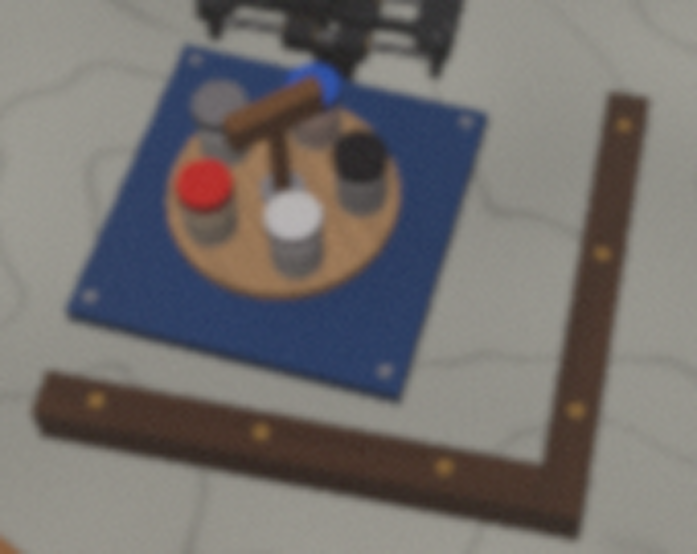

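```bash
python3 -m creep '[-7,-1,-5,0,-1.6,0,-7,0,-2,0,-0.5,0,-7,0,0,0,-0.5,0]'; python3 go.py .55 -.11 -.025 182.8
```

```text
clock: 15.35
tool_pos: [0.5299, -0.112, -0.0257]
eef_rot: [-0.022, 1.0, -0.002, -0.002]
contact_force: [-7.1, -0.7, 4.8]
opening: 0.005
shift mm [-20.2   1.1  -0.7] turn deg [-0.23 -0.2  -0.23]
pos [ 0.5299 -0.112  -0.0257] head -177.43 q [ 0.22  0.96 -0.17  1.95  0.54  0.29  1.22] F [-7.1 -0.7  4.8] op 0.0 t 15.35
```

```bash
python3 -m creep '[-7,1,0,0,-0.8,0,-7,0,0,0,-0.5,0,-7,0,0,0,-0.5,0,-7,0,0,0,-0.5,0]'; python3 go.py .57 -.11 -.025 182.8
```

```text
clock: 15.68
tool_pos: [0.5429, -0.1133, -0.0268]
eef_rot: [-0.02, 1.0, -0.005, 0.004]
contact_force: [-8.0, -0.0, 5.5]
opening: 0.007
shift mm [-27.2   2.2  -1.6] turn deg [-0.54  0.42 -0.46]
pos [ 0.5429 -0.1133 -0.0268] head -177.66 q [ 0.22  0.96 -0.17  1.92  0.54  0.3   1.22] F [-8.  -0.   5.5] op 0.01 t 15.6833
```

```bash
python3 -m creep '[-7,2,-1,-0.5,0,-0.5,-7,1,-1,0,-0.3,-0.3,-7,0,0,0,-0.3,-0.2,-7,0,0,0,-0.3,0]'; python3 go.py .57 -.11 -.025 182.8; python3 pic.py 12
```

```text
clock: 16.02
tool_pos: [0.5614, -0.1115, -0.0265]
eef_rot: [-0.028, 1.0, -0.002, 0.001]
contact_force: [-8.1, -1.0, 6.9]
opening: 0.002
shift mm [-8.7  1.  -1.4] turn deg [-0.24  0.15  0.41]
pos [ 0.5614 -0.1115 -0.0265] head -176.79 q [ 0.24  0.98 -0.21  1.86  0.53  0.36  1.25] F [-8.1 -1.   6.9] op 0.0 t 16.0167
```

View pics/scene12c.png

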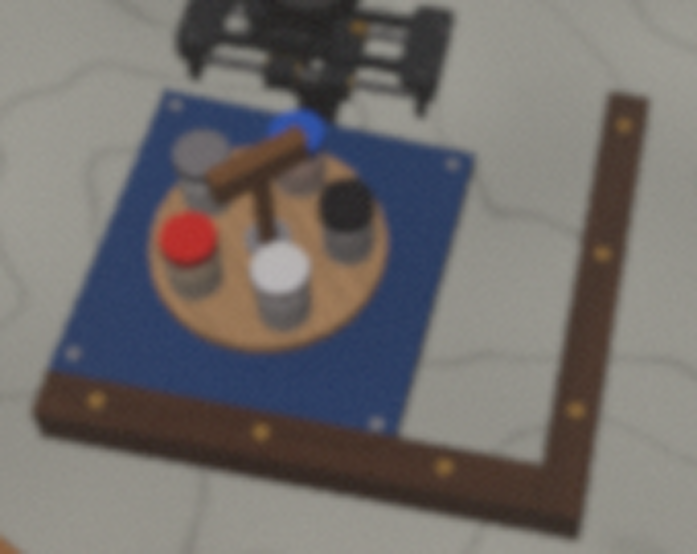

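```bash
python3 -m creep '[-7,1,-2,0,0,0.4,-7,0,-1,0,-0.3,0,-7,0,0,0,-0.3,0]'; python3 go.py .57 -.11 -.025 182.8;python3 -m creep '[-8,0,-1,0,0,0,-8,0,0,0,-0.3,0]'; python3 go.py .57 -.11 -.025 182.8; python3 pic.py 13
```

```text
clock: 16.37
tool_pos: [0.5642, -0.1164, -0.0272]
eef_rot: [-0.021, 1.0, -0.007, -0.012]
contact_force: [-14.8, 1.1, 11.0]
opening: 0.007
shift mm [-6.   6.2 -2.4] turn deg [-0.76 -1.36 -0.37]
pos [ 0.5642 -0.1164 -0.0272] head -177.58 q [ 0.24  0.98 -0.22  1.82  0.51  0.42  1.25] F [-14.8   1.1  11. ] op 0.01 t 16.3667
clock: 16.53
tool_pos: [0.5637, -0.1179, -0.0279]
eef_rot: [-0.02, 0.999, -0.009, -0.025]
contact_force: [-18.4, 0.9, 13.0]
opening: 0.007
shift mm [-6.4  7.6 -3.4] turn deg [-0.98 -2.93 -0.5 ]
pos [ 0.5637 -0.1179 -0.0279] head -177.72 q [ 0.24  0.99 -0.23  1.79  0.5   0.47  1.26] F [-18.4   0.9  13. ] op 0.01 t 16.5333
```

View pics/side13c.png

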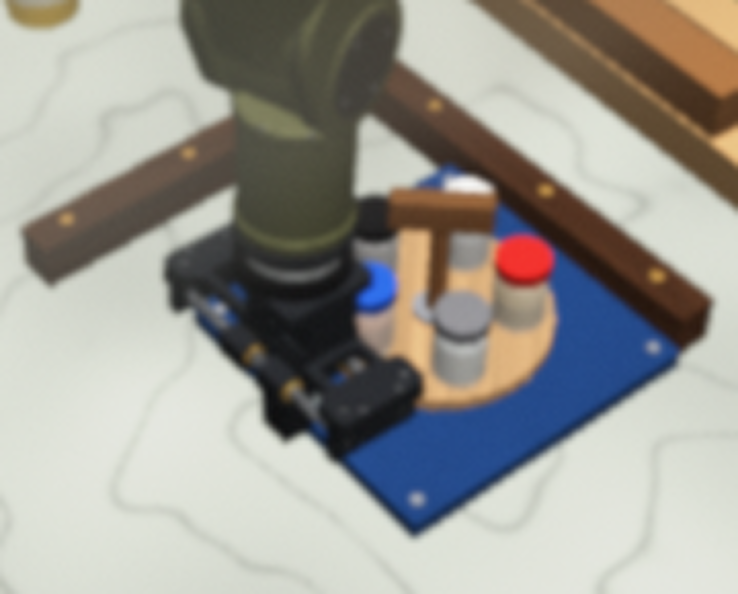

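```bash
python3 -m creep '[12,0,-5,0,-1,0,20,0,-10,0,-1,0,10,0,-30,0,0,0,0,0,-35,0,0,0,0,0,-35,0,0,0]'; python3 go.py .5 -.27 .1 182.8
```

```text
clock: 17.05
tool_pos: [0.5247, -0.1151, 0.0864]
eef_rot: [-0.022, 1.0, -0.007, -0.007]
contact_force: [0.5, -0.8, -0.2]
opening: 0.005
shift mm [  31.6 -153.9  -11.1] turn deg [-0.79 -0.77 -0.29]
pos [ 0.5247 -0.1151  0.0864] head -177.5 q [ 0.3   0.77 -0.31  1.92  0.46  0.54  1.29] F [ 0.5 -0.8 -0.2] op 0.0 t 17.05
```

```bash
python3 -m creep '[6,-38,-3,-0.4,-0.4,0,6,-38,-3,-0.4,-0.4,0,6,-38,-3,0,0,0,6,-38,0,0,0,0]'; python3 -m creep '[0,0,0,0,0,7,0,0,0,0,0,7,0,0,0,0,0,7,0,0,0,0,0,7,0,0,0,0,0,7]';python3 -m creep '[0,0,0,0,0,7,0,0,0,0,0,7,0,0,0,0,0,7,0,0,0,0,0,7,0,0,0,0,0,7]'; python3 go.py .707 -.275 .1 92.8
```

```text
clock: 17.38
tool_pos: [0.5299, -0.2595, 0.1089]
eef_rot: [-0.034, 0.999, 0.002, 0.021]
contact_force: [0.4, -0.2, 0.2]
opening: 0.005
clock: 17.8
tool_pos: [0.5397, -0.2817, 0.1138]
eef_rot: [0.276, 0.96, 0.005, 0.034]
contact_force: [-0.9, -0.7, -0.3]
opening: 0.007
clock: 18.22
tool_pos: [0.5542, -0.2848, 0.1188]
eef_rot: [0.557, 0.829, 0.019, 0.044]
contact_force: [-0.6, -0.1, 1.1]
opening: 0.005
shift mm [-47.3 143.1  32.9] turn deg [ 5.05  2.15 19.4 ]
pos [ 0.5542 -0.2848  0.1188] head 112.1 q [ 0.46  0.75 -0.07  1.76  0.06  0.54  0.74] F [-0.6 -0.1  1.1] op 0.0 t 18.2167
```

```bash
python3 -m creep '[0,0,0,2,1,7,0,0,0,2,1,7,0,0,0,1,0,5,0,0,0,0,0,0]'; python3 go.py .707 -.275 .1 92.8
```

```text
clock: 18.55
tool_pos: [0.5649, -0.2858, 0.1225]
eef_rot: [0.687, 0.726, 0.003, 0.011]
contact_force: [0.5, 0.9, -0.4]
opening: 0.006
shift mm [  3.2 142.   25.2] turn deg [1.08 0.66 0.38]
pos [ 0.5649 -0.2858  0.1225] head 93.17 q [ 0.37  0.79  0.05  1.65 -0.05  0.69  0.49] F [ 0.5  0.9 -0.4] op 0.01 t 18.55
```

```bash
python3 -m creep '[0,36,0,0.5,0.3,0,0,36,3,0.5,0.3,0,0,36,10,0,0,0,0,34,15,0,0,0,0,0,0,0,0,0]'; python3 go.py .707 -.275 .03 92.8
```

```text
clock: 18.97
tool_pos: [0.7107, -0.2768, 0.0938]
eef_rot: [0.683, 0.731, 0.001, 0.002]
contact_force: [-1.5, 1.9, -1.2]
opening: 0.004
shift mm [ 2.2 -3.9 63.8] turn deg [0.26 0.1  1.1 ]
pos [ 0.7107 -0.2768  0.0938] head 93.9 q [ 0.29  1.    0.06  1.17 -0.06  0.97  0.42] F [-1.5  1.9 -1.2] op 0.0 t 18.9667
```

```bash
python3 pic.py 14
python3 - <<'E'
from h import *
s=snapshot('side')
for p in [(.707,-.275,-.0),(.707,-.237,.018)]: print(((proj(s,p)-[255,145])*4.1).round(0))
E
```

```text
[602. 485.]
[565. 431.]
```

View pics/side14c.png

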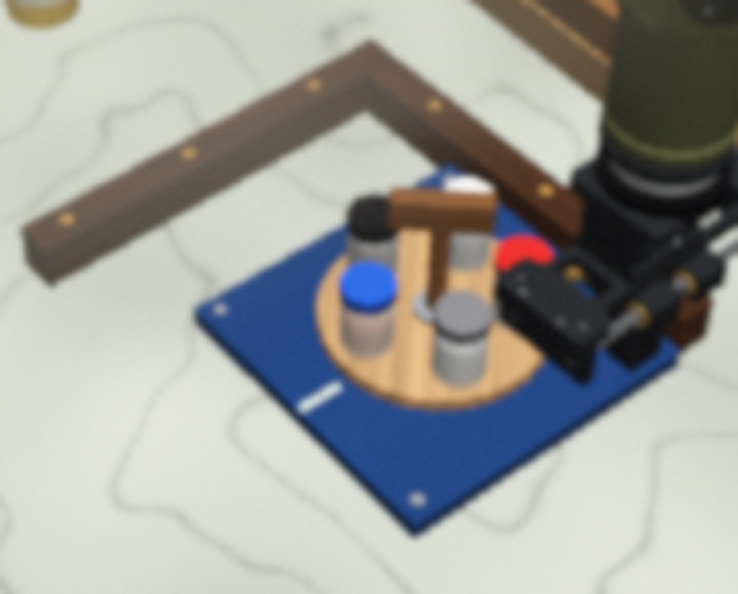

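View pics/scene14c.png

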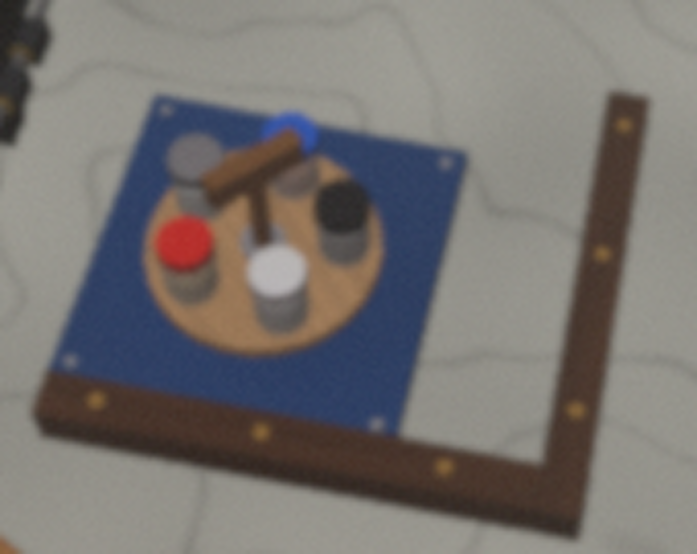

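Run:
```python
from fit import *
S={c:snapshot(c) for c in ('side','scene')}
t=.018;a=.12
si=lambda u,v:np.array([255+u/4.1,145+v/4.1]);sc=lambda u,v:np.array([210+u/4.1,175+v/4.1])
ob=[('side',(-a,-a,t),si(415,527)),('side',(-a,a,t),si(197,311)),('side',(a,-a,t),si(678,350)),
('scene',(-a,-a,t),sc(156,94)),('scene',(-a,a,t),sc(467,152))]
y,r=fit(S,ob,[.69,-.12,0]);print(y,r.round(1).tolist())
print('right edge mid',y[:2]+R.from_euler('z',y[2]).as_matrix()[:2,:2]@[0,-.12])
```

```text
[ 0.69682203 -0.11379346  0.02609717] [[-0.2, -1.0], [-0.8, -1.8], [1.4, -0.1], [-0.8, -1.3], [-0.2, -0.7]]
right edge mid [ 0.69995334 -0.2337526 ]
```

```bash
python3 -m creep '[2,-10,30,0.2,0.1,1,0,0,30,0,0,0,0,0,30,0,0,0,0,0,20,0,0,0,0,0,0,0,0,0]'; python3 go.py .70 -.275 -.027 92.8
```

```text
clock: 19.63
tool_pos: [0.6933, -0.2894, -0.0024]
eef_rot: [0.694, 0.72, -0.001, 0.008]
contact_force: [-1.0, 0.5, 0.9]
opening: 0.005
shift mm [14.5  7.  24.5] turn deg [ 0.56  0.75 -0.67]
pos [ 0.6933 -0.2894 -0.0024] head 92.13 q [ 0.3   1.1   0.06  1.26 -0.07  0.77  0.41] F [-1.   0.5  0.9] op 0.01 t 19.6333
```

```bash
python3 -m creep '[5,7,10,0.5,0.7,-0.6,0,0,8,0,0,0,0,0,0,0,0,0]'; python3 -m creep '[0,0,4,0,0,0,0,0,0,0,0,0]';python3 -m creep '[0,0,4,0,0,0,0,0,0,0,0,0]'; python3 go.py .70 -.275 -.027 92.8
```

```text
clock: 19.88
tool_pos: [0.6987, -0.2879, -0.016]
eef_rot: [0.691, 0.723, -0.0, 0.002]
contact_force: [-0.4, 0.9, -1.3]
opening: 0.007
clock: 20.05
tool_pos: [0.6991, -0.2895, -0.0172]
eef_rot: [0.691, 0.723, -0.0, 0.004]
contact_force: [-0.9, -0.5, 0.6]
opening: 0.004
clock: 20.22
tool_pos: [0.6998, -0.2906, -0.019]
eef_rot: [0.691, 0.722, 0.0, 0.006]
contact_force: [-0.5, 0.9, -1.1]
opening: 0.001
shift mm [15.7  0.8  7.9] turn deg [ 0.46  0.45 -0.3 ]
pos [ 0.6998 -0.2906 -0.019 ] head 92.5 q [ 0.31  1.13  0.06  1.23 -0.07  0.77  0.42] F [-0.5  0.9 -1.1] op 0.0 t 20.2167
```

```bash
python3 -m creep '[0,0,0,0,0,0,0,0,0,0,0,0]'; python3 pic.py 15; python3 go.py .70 -.275 -.027 92.8
```

```text
clock: 20.38
tool_pos: [0.7003, -0.291, -0.018]
eef_rot: [0.692, 0.722, 0.0, 0.006]
contact_force: [0.4, -0.1, -0.3]
opening: 0.008
shift mm [16.1  0.2  8.9] turn deg [ 0.55  0.5  -0.3 ]
pos [ 0.7004 -0.291  -0.018 ] head 92.49 q [ 0.31  1.13  0.06  1.23 -0.07  0.77  0.42] F [ 0.2  0.  -0.5] op 0.0 t 20.4833
```

View pics/side15.png

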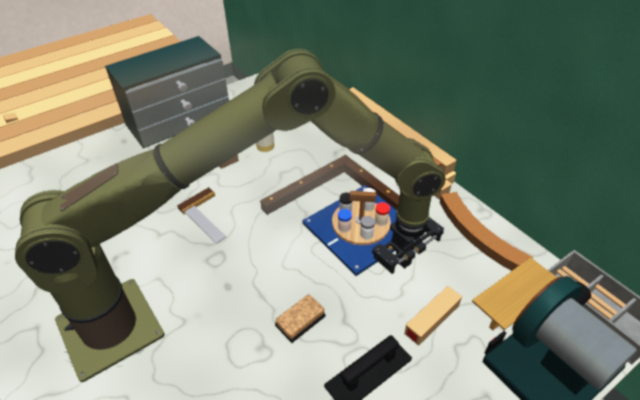

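```bash
python3 -m creep '[7,0,8,0.5,0.5,-0.3,5,0,4,0,0,0,0,0,0,0,0,0]';python3 go.py .70 -.245 -.027 92.8;python3 -m creep '[6,0,4,0,0,0,4,0,0,0,0,0,0,0,0,0,0,0]'; python3 go.py .70 -.245 -.027 92.8
```

```text
clock: 20.73
tool_pos: [0.7002, -0.278, -0.0309]
eef_rot: [0.69, 0.724, 0.001, -0.0]
contact_force: [-0.3, 0.1, -0.4]
opening: 0.009
shift mm [33.   1.5 -3.9] turn deg [ 0.03 -0.05  0.01]
pos [ 0.7002 -0.278  -0.0309] head 92.81 q [ 0.3   1.15  0.05  1.23 -0.07  0.76  0.42] F [-0.3  0.1 -0.4] op 0.01 t 20.7333
clock: 20.98
tool_pos: [0.7, -0.2676, -0.0356]
eef_rot: [0.689, 0.724, 0.0, 0.001]
contact_force: [0.5, 0.1, -0.2]
opening: 0.006
shift mm [22.6  1.1 -8.6] turn deg [0.06 0.03 0.03]
pos [ 0.7    -0.2676 -0.0356] head 92.83 q [ 0.28  1.15  0.05  1.25 -0.07  0.75  0.4 ] F [ 0.5  0.1 -0.2] op 0.01 t 20.9833
```

```bash
python3 -m creep '[7,1,-8,0,0,0,7,0,0,0,0,0,6,0,0,0,0,0,6,0,0,0,0,0]'; python3 go.py .70 -.2 -.027 92.8
```

```text
clock: 21.32
tool_pos: [0.6993, -0.2405, -0.0269]
eef_rot: [0.69, 0.724, -0.0, 0.001]
contact_force: [0.4, -5.6, -0.9]
opening: 0.001
shift mm [40.4  2.7  0. ] turn deg [ 0.04  0.1  -0.02]
pos [ 0.6993 -0.2405 -0.0269] head 92.78 q [ 0.24  1.12  0.06  1.29 -0.08  0.73  0.37] F [ 0.4 -5.6 -0.9] op 0.0 t 21.3167
```

```bash
python3 -m creep '[8,2,0,0,0,0,8,1,0,0,0,0,8,1,0,0,0,0,8,1,0,0,0,0]'; python3 go.py .701 -.15 -.027 92.8
```

```text
clock: 21.65
tool_pos: [0.7012, -0.2143, -0.0267]
eef_rot: [0.691, 0.723, -0.005, 0.005]
contact_force: [0.1, -4.5, -0.5]
opening: 0.005
shift mm [64.3  2.7 -0.6] turn deg [-0.04  0.78 -0.2 ]
pos [ 0.7012 -0.2143 -0.0267] head 92.6 q [ 0.19  1.11  0.07  1.32 -0.08  0.71  0.33] F [ 0.1 -4.5 -0.5] op 0.01 t 21.65
```

```bash
python3 -m creep '[8,1,0,0,0.6,-0.2,8,1,0,0,0.2,0,8,1,0,0,0.2,0,8,0,0,0,0.2,0]'; python3 go.py .701 -.15 -.027 92.8; python3 pic.py 16
```

```text
clock: 21.98
tool_pos: [0.7001, -0.1869, -0.0269]
eef_rot: [0.69, 0.724, -0.002, -0.001]
contact_force: [0.5, -4.7, -1.8]
opening: 0.005
shift mm [36.8  2.6  0.1] turn deg [-0.29  0.08 -0.11]
pos [ 0.7001 -0.1869 -0.0269] head 92.69 q [ 0.16  1.11  0.07  1.34 -0.09  0.7   0.31] F [ 0.5 -4.7 -1.8] op 0.01 t 21.9833
```

View pics/scene16c.png

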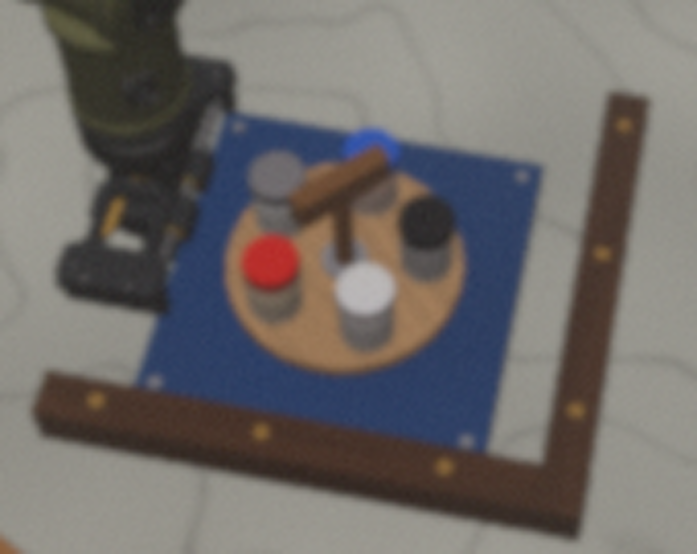

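```bash
python3 -m creep '[8,1,0,0,0.2,-0.1,8,1,0,0,0.2,0,8,0,0,0,0.2,0,8,0,0,0,0.2,0]'; python3 go.py .701 -.15 -.027 92.8;python3 -m creep '[8,1,0,0,0.2,-0.1,8,0,0,0,0.2,0]'; python3 go.py .701 -.15 -.027 92.8
```

```text
clock: 22.42
tool_pos: [0.6984, -0.1596, -0.027]
eef_rot: [0.691, 0.723, -0.001, -0.005]
contact_force: [0.7, -4.2, -2.3]
opening: 0.002
shift mm [9.5 3.  0.1] turn deg [-0.48 -0.39 -0.18]
pos [ 0.6984 -0.1596 -0.027 ] head 92.62 q [ 0.13  1.1   0.07  1.37 -0.1   0.69  0.29] F [ 0.7 -4.2 -2.3] op 0.0 t 22.4167
clock: 22.58
tool_pos: [0.6983, -0.1469, -0.0269]
eef_rot: [0.69, 0.723, -0.0, -0.006]
contact_force: [3.2, -21.5, -5.6]
opening: 0.006
shift mm [-3.3  2.5  0. ] turn deg [-0.49 -0.5  -0.14]
pos [ 0.6983 -0.1469 -0.0269] head 92.66 q [ 0.12  1.1   0.07  1.38 -0.1   0.68  0.27] F [  3.2 -21.5  -5.6] op 0.01 t 22.5833
```

```bash
python3 -m creep '[8,1,0,0,0,0,8,0,0,0,0,0]'; python3 go.py .701 -.15 -.027 92.8; python3 pic.py 17
```

```text
clock: 22.75
tool_pos: [0.6984, -0.148, -0.0266]
eef_rot: [0.692, 0.721, -0.007, 0.003]
contact_force: [3.5, -15.0, -4.4]
opening: 0.006
shift mm [-2.1  2.5  0.5] turn deg [-0.38  0.81 -0.44]
pos [ 0.6984 -0.148  -0.0266] head 92.36 q [ 0.1   1.1   0.09  1.38 -0.1   0.67  0.25] F [  3.5 -15.   -4.4] op 0.01 t 22.75
```

View pics/side17c.png

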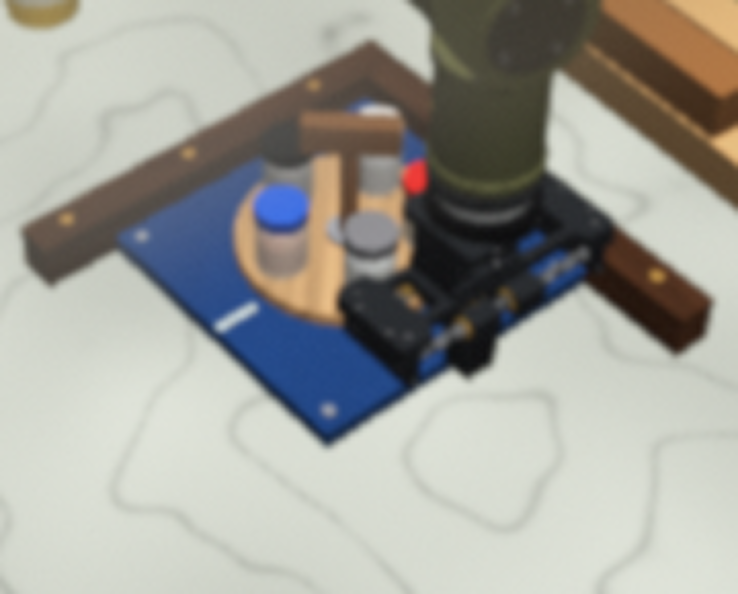

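View pics/scene17c.png

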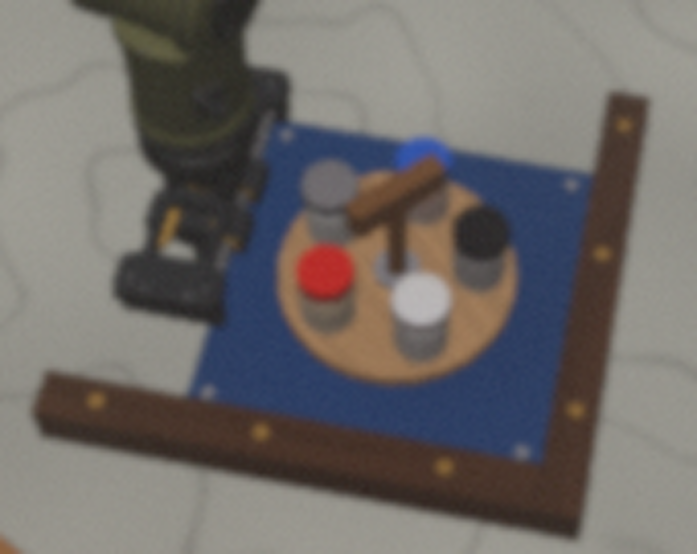

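```bash
python3 -m creep '[-15,0,-3,0,0,0,-25,0,-10,0,0,0,-10,0,-40,0,0,0,0,0,-40,0,0,0,0,0,-40,0,0,0]'; python3 -m creep '[0,-35,-20,0,0,-7,0,-35,-10,0,0,-7,0,-35,0,0,0,-7,0,-35,0,0,0,-7]'; python3 go.py .52 -.02 .13 182.8
```

```text
clock: 23.27
tool_pos: [0.6941, -0.1893, 0.099]
eef_rot: [0.691, 0.722, -0.009, -0.011]
contact_force: [0.5, 0.3, 0.2]
opening: -0.001
clock: 23.6
tool_pos: [0.575, -0.2088, 0.1445]
eef_rot: [0.489, 0.872, 0.006, -0.001]
contact_force: [0.2, -1.0, -0.8]
opening: 0.008
shift mm [189.6  51.7  16.3] turn deg [  0.67  -0.11 -61.3 ]
pos [ 0.575  -0.2088  0.1445] head 121.5 q [ 0.32  0.74 -0.08  1.67  0.06  0.74  0.77] F [ 0.2 -1.  -0.8] op 0.01 t 23.6
```

```bash
python3 -m creep '[0,-38,0,0,0,-7,0,-30,0,0,0,-7,0,0,0,0,0,-7,0,0,0,0,0,-7,0,0,0,0,0,-7]'; python3 -m creep '[0,0,0,0,0,-7,0,0,0,0,0,-7,0,0,0,0,0,-7,0,0,0,0,0,-6,0,0,0,0,0,0]'; python3 go.py .52 -.02 .13 182.8
```

```text
clock: 24.02
tool_pos: [0.5098, -0.2438, 0.1482]
eef_rot: [0.201, 0.98, 0.009, -0.002]
contact_force: [-0.3, -0.1, 0.0]
opening: 0.002
clock: 24.43
tool_pos: [0.512, -0.2355, 0.1515]
eef_rot: [-0.044, 0.999, 0.014, 0.003]
contact_force: [0.2, -0.2, -0.1]
opening: 0.004
shift mm [-26.9 213.3  27.7] turn deg [1.64 0.34 2.3 ]
pos [ 0.512  -0.2355  0.1515] head -174.91 q [ 0.62  0.7  -0.43  1.79  0.37  0.73  1.66] F [ 0.2 -0.2 -0.1] op 0.0 t 24.4333
```

```bash
python3 -m creep '[-2,38,4,0.5,0.2,0.6,0,38,4,0.5,0,0.6,0,38,4,0.5,0,0.6,0,38,4,0,0,0,0,38,0,0,0,0]'; python3 go.py .525 -.018 .02 182.8
```

```text
clock: 24.85
tool_pos: [0.5051, -0.0471, 0.1384]
eef_rot: [-0.009, 1.0, 0.001, 0.004]
contact_force: [0.6, -0.1, 0.5]
opening: 0.007
shift mm [-19.6  28.5 118.6] turn deg [ 0.09  0.43 -1.72]
pos [ 0.5051 -0.0471  0.1384] head -178.92 q [ 0.21  0.65 -0.32  1.99  0.37  0.56  1.22] F [ 0.6 -0.1  0.5] op 0.01 t 24.85
```

```bash
python3 -m creep '[-2,14,30,0,0.3,-1,-2,10,35,0,0,-0.7,-2,0,35,0,0,0,0,0,35,0,0,0,0,0,0,0,0,0]'; python3 go.py .525 -.018 -.027 182.8
```

```text
clock: 25.27
tool_pos: [0.517, 0.002, 0.0038]
eef_rot: [-0.028, 1.0, 0.008, 0.008]
contact_force: [-0.4, -0.8, 0.6]
opening: 0.007
shift mm [ -6.4 -20.9  30.5] turn deg [0.95 0.89 0.46]
pos [0.517  0.002  0.0038] head -176.75 q [ 0.02  0.89 -0.16  2.04  0.48  0.23  1.07] F [-0.4 -0.8  0.6] op 0.01 t 25.2667
```

```bash
python3 -m creep '[-3,-14,15,0.9,0.8,0.4,-3,-6,12,0,0,0,0,0,6,0,0,0,0,0,0,0,0,0]'; python3 go.py .55 -.018 -.026 182.8
```

```text
clock: 25.6
tool_pos: [0.5258, -0.0146, -0.0279]
eef_rot: [-0.023, 1.0, 0.001, 0.001]
contact_force: [-0.4, 0.2, 0.4]
opening: 0.001
shift mm [-24.1  -4.5  -1.8] turn deg [ 0.16  0.15 -0.21]
pos [ 0.5258 -0.0146 -0.0279] head -177.41 q [ 0.02  0.95 -0.13  2.    0.5   0.22  1.08] F [-0.4  0.2  0.4] op 0.0 t 25.6
```

```bash
python3 -m creep '[-8,-2,-1,0,0,-0.2,-8,-1,0,0,0,0,-7,0,0,0,0,0,-6,0,0,0,0,0]'; python3 go.py .56 -.018 -.026 182.8;  python3 -m creep '[-6,0,-1,0,0,0,-6,0,0,0,0,0]'; python3 go.py .56 -.018 -.026 182.8
```

```text
clock: 25.93
tool_pos: [0.5565, -0.0162, -0.022]
eef_rot: [-0.023, 1.0, 0.002, 0.003]
contact_force: [-0.6, -1.3, 0.3]
opening: 0.006
shift mm [-3.4 -2.   4.1] turn deg [ 0.22  0.34 -0.22]
pos [ 0.5565 -0.0162 -0.022 ] head -177.42 q [ 0.05  0.96 -0.18  1.91  0.48  0.31  1.1 ] F [-0.6 -1.3  0.3] op 0.01 t 25.9333
clock: 26.1
tool_pos: [0.5636, -0.0161, -0.0204]
eef_rot: [-0.022, 1.0, 0.001, -0.003]
contact_force: [-17.2, 2.7, 5.0]
opening: 0.01
shift mm [ 3.6 -1.8  5.6] turn deg [ 0.14 -0.3  -0.27]
pos [ 0.5636 -0.0161 -0.0204] head -177.47 q [ 0.06  0.96 -0.2   1.87  0.47  0.36  1.12] F [-17.2   2.7   5. ] op 0.01 t 26.1
```

```bash
python3 -m creep '[-8,-1,3,0,0,0,-8,0,2,0,0,0,-8,0,0,0,-0.3,0]'; python3 go.py .56 -.018 -.026 182.8; python3 pic.py 18
```

```text
clock: 26.35
tool_pos: [0.5608, -0.0181, -0.027]
eef_rot: [-0.023, 0.999, -0.003, -0.026]
contact_force: [-13.1, 0.4, 10.1]
opening: 0.007
shift mm [ 0.8  0.1 -1. ] turn deg [-0.23 -2.96 -0.18]
pos [ 0.5608 -0.0181 -0.027 ] head -177.39 q [ 0.07  0.98 -0.22  1.83  0.46  0.43  1.14] F [-13.1   0.4  10.1] op 0.01 t 26.35
```

View pics/side18c.png

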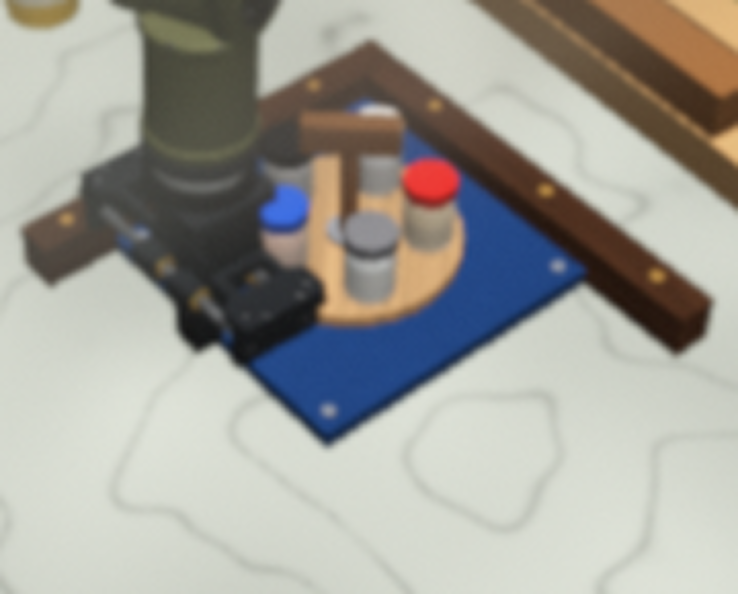

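View pics/scene18c.png

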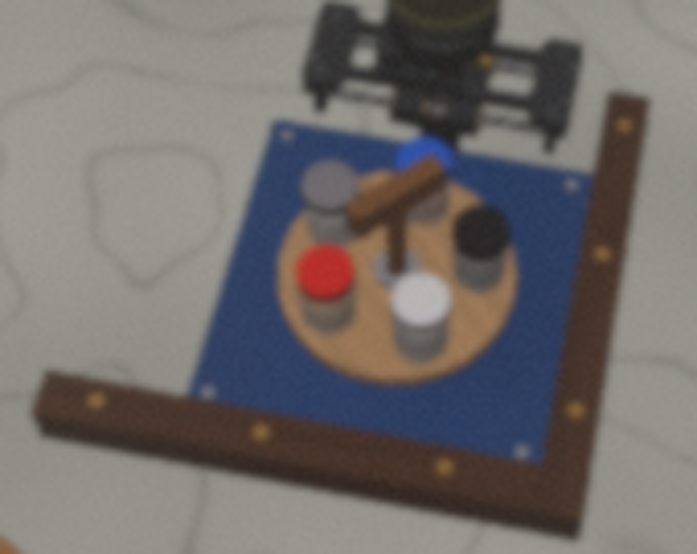

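```bash
python3 -m creep '[15,0,-2,0,-2,0,25,0,-5,0,-1,0,10,0,-40,0,0,0,0,0,-40,0,0,0,0,0,-40,0,0,0]' 88 20; python3 -m creep '[0,0,-40,0,0,0,0,0,0,0,0,0]'; python3 pic.py 19
python3 - <<'E'
from h import *
s=snapshot('scene')
for c in ['side','scene']:
  for n in ['handle','red_lid']: print(c,n,find_in(n,c)[:1])
E
python3 go.py .692 -.017 .15 135.6
```

```text
clock: 26.87
tool_pos: [0.5001, -0.0191, 0.0976]
eef_rot: [-0.024, 1.0, -0.002, -0.01]
contact_force: [2.0, -0.1, -0.9]
opening: 0.362
clock: 27.03
tool_pos: [0.5041, -0.0181, 0.146]
eef_rot: [-0.024, 1.0, -0.002, -0.005]
contact_force: [0.1, -0.1, -0.2]
opening: 0.512
side handle [{'xy': [340.6, 200.0], 'score': 0.79}]
side red_lid [{'xy': [340.7, 199.2], 'score': 0.63}]
scene handle [{'xy': [305.3, 240.6], 'score': 0.7}]
scene red_lid [{'xy': [173.9, 201.4], 'score': 0.71}]
shift mm [-192.8   -7.5  -16.8] turn deg [-0.79 -1.25 47.18]
pos [ 0.4987 -0.0189  0.138 ] head -177.22 q [ 0.16  0.65 -0.35  1.98  0.38  0.6   1.18] F [-0.  -0.   0.3] op 0.83 t 27.3833
```

View pics/side19c.png

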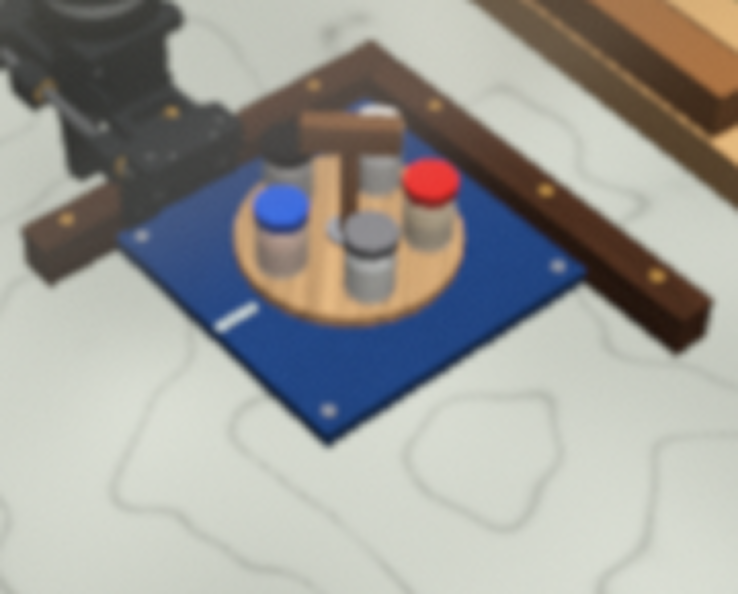

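View pics/scene19c.png

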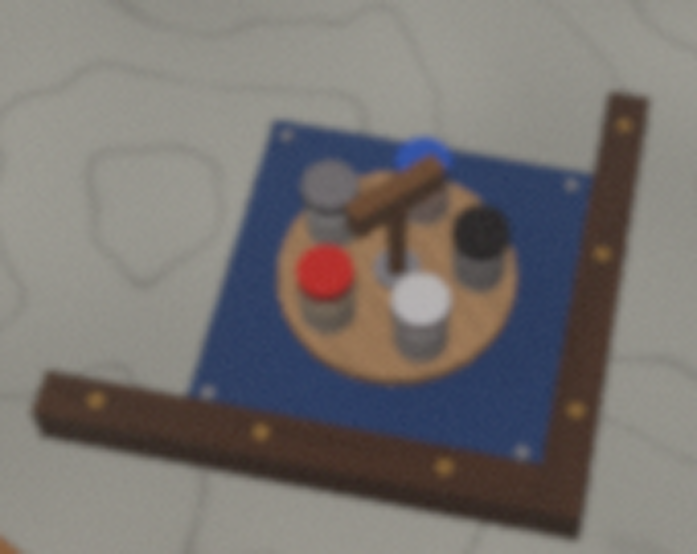

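```bash
cat > carfit.py <<'E'
from fit import *
si=lambda u,v:np.array([255+u/4.1,145+v/4.1]);sc=lambda u,v:np.array([210+u/4.1,175+v/4.1])
def car(S,pts,x0):
    ob=[]
    for c in pts:
        for i,p in enumerate(pts[c]):
            if p is None: continue
            an=np.pi+i*2*np.pi/5
            ob.append((c,(.056*np.cos(an),.056*np.sin(an),.095),(sc if c=='scene' else si)(*p)))
    return fit(S,ob,x0)
E
python3 - <<'E'
from carfit import *
S={c:snapshot(c) for c in ('side','scene')}
P={'scene':[(326,270),(421,298),(482,233),(425,158),(331,184)],'side':[(431,180),None,None,(281,206),(370,232)]}
z,r=car(S,P,[.69,-.017,2.36]);print(z,np.degrees(z[2]),r.round(1).tolist())
t=.018;a=.12
ob=[('side',(-a,-a,t),si(328,438)),('side',(-a,a,t),si(120,234)),('side',(a,-a,t),si(586,268)),
('scene',(-a,-a,t),sc(274,120)),('scene',(-a,a,t),sc(592,172))]
y,r=fit(S,ob,[.69,-.017,0]);print(y,r.round(1).tolist())
for c in S: print(c,[((proj(S[c],[*p,.146])-([255,145] if c=='side' else [210,175]))*4.1).round(0) for p in (z[:2],(.692,-.017))])
E
```

```text
[ 0.69497721 -0.01676318  2.42419454] 138.8961155966863 [[-0.4, -0.6], [-0.2, -0.1], [-0.2, -1.3], [-0.1, 0.2], [-0.2, -0.5], [0.0, -1.6], [-0.1, -1.9], [0.1, -1.8]]
[ 0.69474516 -0.01943698  0.04386326] [[-0.2, -1.6], [-0.6, -0.7], [0.6, -0.2], [-0.8, -1.4], [-0.3, -0.2]]
side [array([351., 114.]), array([348., 116.])]
scene [array([395., 184.]), array([396., 180.])]
```

```bash
python3 -m creep '[-38,-1,-3,-0.3,-0.3,0,-38,-1,-3,-0.3,-0.3,0,-38,-1,-3,0,0,0,-38,-1,-3,0,0,0,-20,0,-3,0,0,0]' 88; python3 -m creep '[0,0,0,0,0,7,0,0,0,0,0,7,0,0,0,0,0,7,0,0,0,0,0,7,0,0,0,0,0,7]'; python3 go.py .694 -.017 .15 138.9
```

```text
clock: 27.9
tool_pos: [0.6623, -0.0155, 0.1414]
eef_rot: [-0.026, 0.999, 0.002, -0.02]
contact_force: [0.3, 0.6, -0.5]
opening: 1.002
clock: 28.32
tool_pos: [0.6667, -0.0142, 0.1343]
eef_rot: [0.283, 0.959, -0.004, -0.021]
contact_force: [-0.1, -0.3, -1.0]
opening: 1.001
shift mm [-23.8  12.2 -16.9] turn deg [-1.28 -2.15  8.2 ]
pos [ 0.6667 -0.0142  0.1343] head 147.08 q [ 0.06  0.85 -0.2   1.44  0.18  0.92  0.81] F [-0.1 -0.3 -1. ] op 1.0 t 28.3167
```

```bash
python3 -m creep '[-12,6,-10,-1.2,-2,6,-12,6,-6,0,0,2,0,0,0,0,0,0]'; python3 go.py .694 -.017 .15 138.9; python3 pic.py 20; python3 -c "
from h import *
save('wrist','w20.png')"
```

```text
clock: 28.57
tool_pos: [0.6917, -0.018, 0.1457]
eef_rot: [0.354, 0.935, -0.002, -0.004]
contact_force: [0.9, 0.1, 0.2]
opening: 0.996
shift mm [-1.   2.2 -4.3] turn deg [-0.36 -0.39 -0.4 ]
pos [ 0.6917 -0.018   0.1457] head 138.5 q [ 0.03  0.85 -0.15  1.38  0.14  0.93  0.69] F [0.9 0.1 0.2] op 1.0 t 28.5667
```

View pics/w20.png

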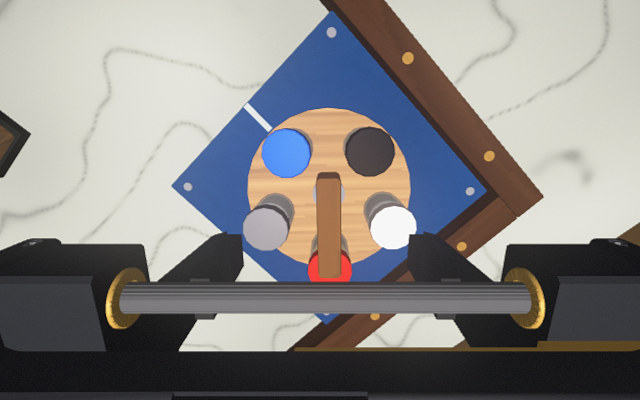

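View pics/side20c.png

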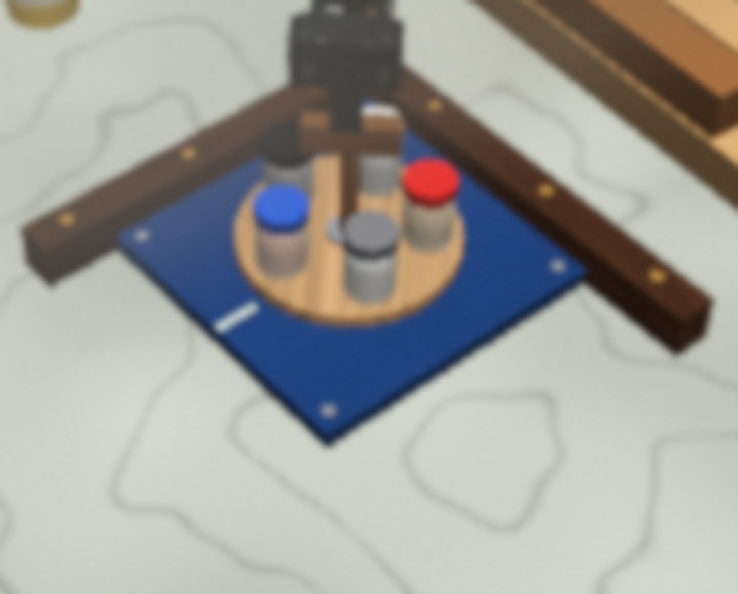

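```bash
python3 -m creep '[-1,2,20,-0.3,-0.3,-0.3,0,0,20,0,0,0,0,0,12,0,0,0,0,0,0,0,0,0]'; python3 go.py .694 -.017 .085 138.9
```

```text
clock: 29.05
tool_pos: [0.688, -0.0155, 0.0899]
eef_rot: [0.348, 0.937, -0.0, -0.005]
contact_force: [-0.8, 0.5, -0.0]
opening: 0.995
shift mm [-5.6  2.8  4.8] turn deg [-0.22 -0.48  0.35]
pos [ 0.688  -0.0155  0.0899] head 139.25 q [ 0.03  0.91 -0.15  1.44  0.16  0.82  0.69] F [-0.8  0.5 -0. ] op 0.99 t 29.05
```

```bash
python3 -m creep '[-6,3,2,-0.2,-0.5,0.3,-1,1,2,0,0,0,0,0,0,0,0,0]'; python3 go.py .694 -.017 .085 138.9; python3 pic.py 21; python3 -c "
from h import *
save('wrist','w21.png')"
```

```text
clock: 29.3
tool_pos: [0.6957, -0.0172, 0.0854]
eef_rot: [0.35, 0.937, -0.0, -0.0]
contact_force: [0.2, -0.0, -0.4]
opening: 0.997
shift mm [ 1.4 -1.   0.4] turn deg [-0.05 -0.02  0.07]
pos [ 0.6957 -0.0172  0.0854] head 138.97 q [ 0.03  0.92 -0.15  1.42  0.16  0.81  0.68] F [ 0.2 -0.  -0.4] op 1.0 t 29.3
```

View pics/w21.png

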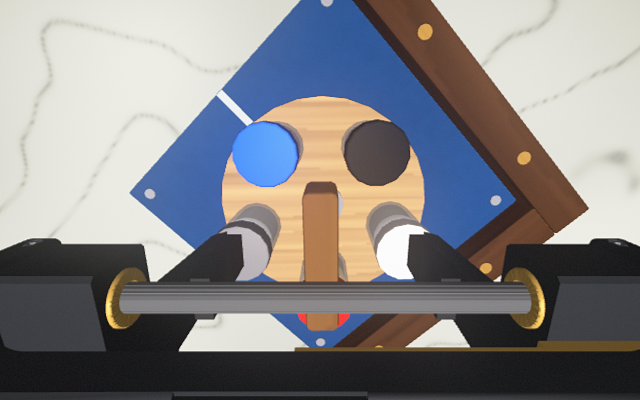

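View pics/side21c.png

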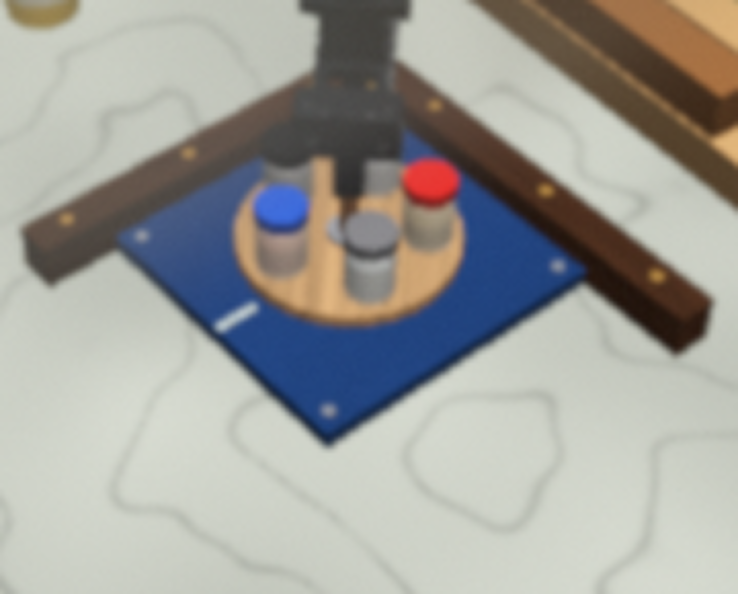

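View pics/scene21c.png

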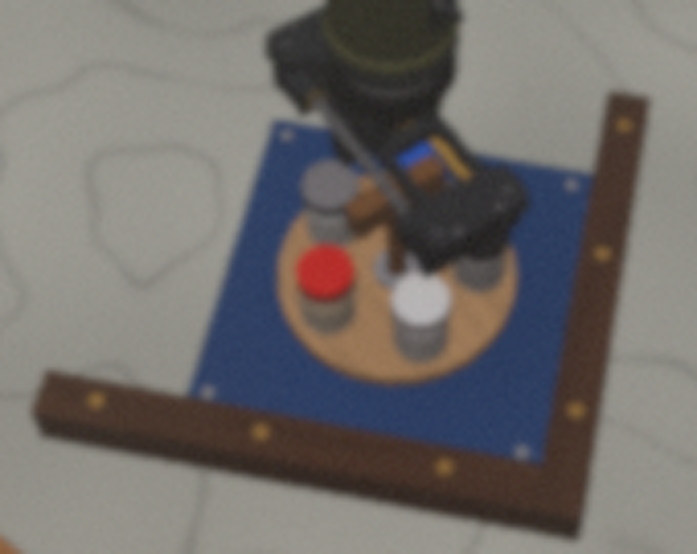

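```bash
python3 -m creep '[1,-3,0,0,0,0,0,0,0,0,0,0]'; python3 -c "
from h import *
save('wrist','w22.png')";python3 go.py .694 -.017 .085 138.9
```

```text
clock: 29.62
tool_pos: [0.6936, -0.0189, 0.0871]
eef_rot: [0.35, 0.937, 0.0, 0.001]
contact_force: [0.4, -0.0, 0.1]
opening: 0.999
shift mm [1.  1.2 2.3] turn deg [0.08 0.1  0.08]
pos [ 0.694  -0.0185  0.0873] head 138.98 q [ 0.03  0.91 -0.15  1.43  0.16  0.81  0.69] F [ 0.8 -0.3 -0.4] op 1.0 t 29.6667
```

View pics/w22.png

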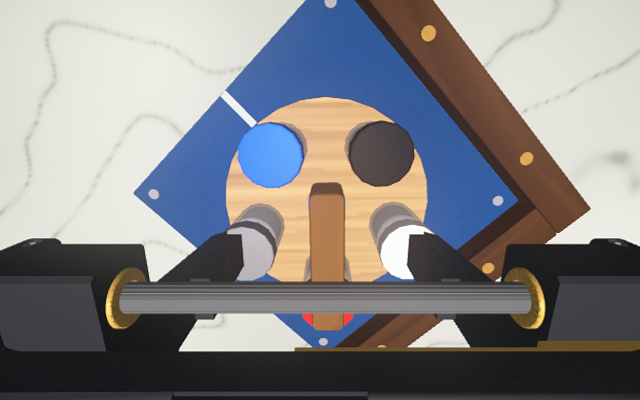

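```bash
python3 -m creep '[0,0,2,0,0,0,0,0,0,0,0,0,0,0,0,0,0,0,0,0,0,0,0,0,0,0,0,0,0,0]' 0 15;python3 -m creep '[0,0,0,0,0,0,0,0,0,0,0,0,0,0,0,0,0,0,0,0,0,0,0,0,0,0,0,0,0,0]';python3 -m creep '[0,0,0,0,0,0,0,0,0,0,0,0,0,0,0,0,0,0]'; python3 go.py .694 -.017 .085 138.9; python3 pic.py 23;python3 -c "
from h import *
save('wrist','w23.png')"
```

```text
clock: 30.08
tool_pos: [0.6943, -0.0185, 0.0858]
eef_rot: [0.35, 0.937, 0.001, 0.002]
contact_force: [-0.1, 0.0, -0.9]
opening: 0.643
clock: 30.5
tool_pos: [0.6943, -0.0184, 0.0857]
eef_rot: [0.35, 0.937, 0.001, 0.001]
contact_force: [-0.2, 0.9, -0.4]
opening: 0.268
clock: 30.75
tool_pos: [0.6944, -0.0182, 0.0857]
eef_rot: [0.35, 0.937, 0.001, 0.002]
contact_force: [-0.2, -0.8, -0.7]
opening: 0.179
shift mm [1.1 0.6 0.7] turn deg [0.14 0.14 0.1 ]
pos [ 0.6944 -0.0182  0.0857] head 139.0 q [ 0.03  0.92 -0.15  1.43  0.16  0.8   0.69] F [-0.2 -0.8 -0.7] op 0.18 t 30.75
```

View pics/w23.png

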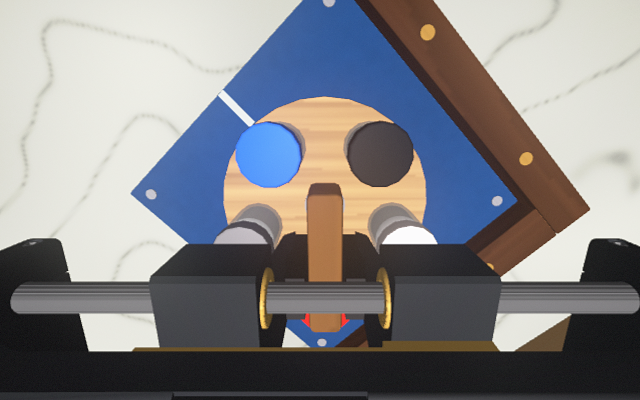

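View pics/side23c.png

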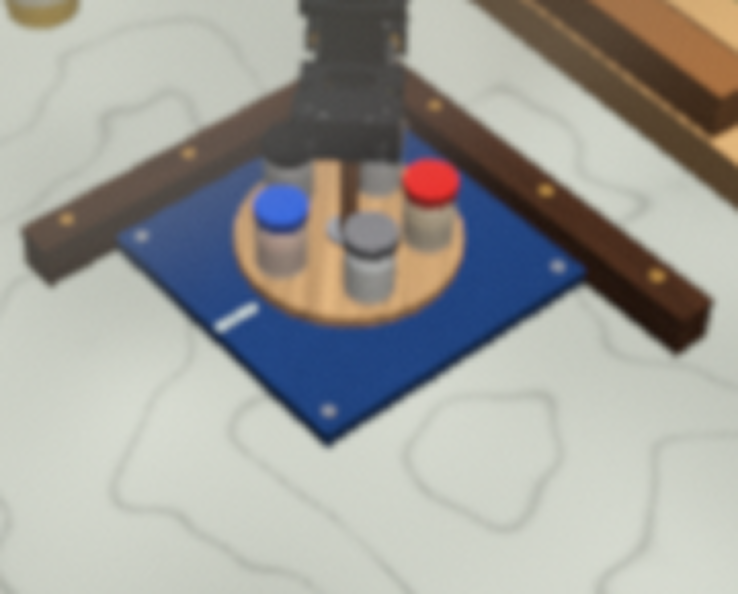

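```bash
python3 -m creep '[0,0,0,0,0,3,0,0,0,0,0,3,0,0,0,0,0,3]'; python3 go.py .6944 -.0182 .0857 2.7
```

```text
clock: 31.15
tool_pos: [0.6943, -0.0183, 0.0857]
eef_rot: [0.425, 0.905, 0.001, 0.001]
contact_force: [-1.0, 0.5, 0.4]
opening: 0.18
shift mm [ 0.   0.2 -0. ] turn deg [  0.19  -0.14 127.  ]
pos [ 0.6943 -0.0183  0.0857] head 129.7 q [ 0.01  0.92 -0.1   1.43  0.11  0.8   0.56] F [-1.   0.5  0.4] op 0.18 t 31.15
```

Perfect tracking; continue.

```bash
python3 -m creep '[0,0,0,0,0,4,0,0,0,0,0,4,0,0,0,0,0,4,0,0,0,0,0,4,0,0,0,0,0,4]'; python3 go.py .6944 -.0182 .0857 2.7;  python3 -m creep '[0,0,0,0,0,4,0,0,0,0,0,4,0,0,0,0,0,4,0,0,0,0,0,4,0,0,0,0,0,4]'; python3 go.py .6944 -.0182 .0857 2.7
```

```text
clock: 31.57
tool_pos: [0.6938, -0.0185, 0.0857]
eef_rot: [0.583, 0.813, 0.001, 0.001]
contact_force: [-0.4, 0.4, -0.5]
opening: 0.181
shift mm [ 0.1  0.7 -0. ] turn deg [  0.11  -0.13 106.04]
pos [ 0.6938 -0.0185  0.0857] head 108.74 q [-0.04  0.91 -0.    1.44  0.    0.79  0.28] F [-0.4  0.4 -0.5] op 0.18 t 31.5667
clock: 31.98
tool_pos: [0.6933, -0.0187, 0.0857]
eef_rot: [0.721, 0.693, 0.001, 0.0]
contact_force: [-0.1, 0.7, -0.2]
opening: 0.181
shift mm [ 0.5  1.1 -0. ] turn deg [ 5.000e-02 -9.000e-02  8.505e+01]
pos [ 0.6933 -0.0187  0.0857] head 87.75 q [-0.09  0.92  0.1   1.44 -0.11  0.79  0.01] F [-0.1  0.7 -0.2] op 0.18 t 31.9833
```

```bash
python3 -m creep '[0.3,0.5,0,0,0,4,0.2,0.4,0,0,0,4,0.2,0.4,0,0,0,4,0.2,0.3,0,0,0,4,0.2,0.3,0,0,0,4]'; python3 go.py .6944 -.0182 .0857 2.7;  python3 -m creep '[0,0,0,0,0,4,0,0,0,0,0,4,0,0,0,0,0,4,0,0,0,0,0,4,0,0,0,0,0,4]'; python3 go.py .6944 -.0182 .0857 2.7
```

```text
clock: 32.4
tool_pos: [0.6926, -0.0186, 0.0857]
eef_rot: [0.835, 0.55, -0.002, -0.001]
contact_force: [-0.5, -0.1, 0.8]
opening: 0.181
shift mm [ 1.1  1.5 -0. ] turn deg [-0.12  0.21 64.05]
pos [ 0.6926 -0.0186  0.0857] head 66.75 q [-0.14  0.93  0.2   1.44 -0.22  0.8  -0.27] F [-0.5 -0.1  0.8] op 0.18 t 32.4
clock: 32.82
tool_pos: [0.6922, -0.0183, 0.0857]
eef_rot: [0.921, 0.389, -0.002, -0.001]
contact_force: [-0.6, -1.1, 0.4]
opening: 0.179
shift mm [ 1.6  1.5 -0. ] turn deg [-0.1   0.24 43.09]
pos [ 0.6922 -0.0183  0.0857] head 45.79 q [-0.18  0.94  0.3   1.44 -0.33  0.81 -0.54] F [-0.6 -1.1  0.4] op 0.18 t 32.8167
```

```bash
python3 -m creep '[1,1,0,0,0,4,0.5,0.5,0,0,0,4,0.5,0.5,0,0,0,4,0.5,0.5,0,0,0,4,0.5,0.5,0,0,0,4]'; python3 go.py .6944 -.0182 .0857 2.7; python3 -m creep '[1,1,0,0,0,4,0.5,0.5,0,0,0,4,0.5,0.5,0,0,0,4,0.5,0.5,0,0,0,3,0.5,0.5,0,0,0,3]'; python3 go.py .6944 -.0182 .0857 2.7
```

```text
clock: 33.23
tool_pos: [0.6915, -0.0179, 0.0856]
eef_rot: [0.977, 0.215, -0.007, -0.003]
contact_force: [-2.1, 0.1, 0.7]
opening: 0.185
shift mm [ 2.5  1.5 -0.1] turn deg [-0.31  0.78 22.11]
pos [ 0.6915 -0.0179  0.0856] head 24.81 q [-0.23  0.96  0.4   1.43 -0.44  0.85 -0.83] F [-2.1  0.1  0.7] op 0.19 t 33.2333
clock: 33.65
tool_pos: [0.691, -0.0173, 0.0856]
eef_rot: [0.999, 0.052, -0.012, -0.004]
contact_force: [-2.6, 0.2, 0.6]
opening: 0.181
shift mm [ 3.3  1.3 -0.1] turn deg [-0.46  1.31  3.26]
pos [ 0.691  -0.0173  0.0856] head 5.96 q [-0.26  0.98  0.48  1.43 -0.53  0.89 -1.09] F [-2.6  0.2  0.6] op 0.18 t 33.65
```

```bash
python3 -m creep '[0.5,0,0,0,0,2,0.5,0,0,0,0,1,0,0,0,0,0,0]'; python3 go.py .6944 -.0182 .0857 2.7; python3 pic.py 24;python3 -c "
from h import *
save('wrist','w24.png')"
```

```text
clock: 33.9
tool_pos: [0.6909, -0.0172, 0.0857]
eef_rot: [1.0, 0.024, -0.013, -0.003]
contact_force: [-0.5, -0.5, -0.5]
opening: 0.179
shift mm [ 3.5  1.2 -0.1] turn deg [-0.41  1.45  0.03]
pos [ 0.6909 -0.0172  0.0857] head 2.74 q [-0.27  0.98  0.5   1.42 -0.54  0.9  -1.13] F [-0.5 -0.5 -0.5] op 0.18 t 33.9
```

View pics/w24.png

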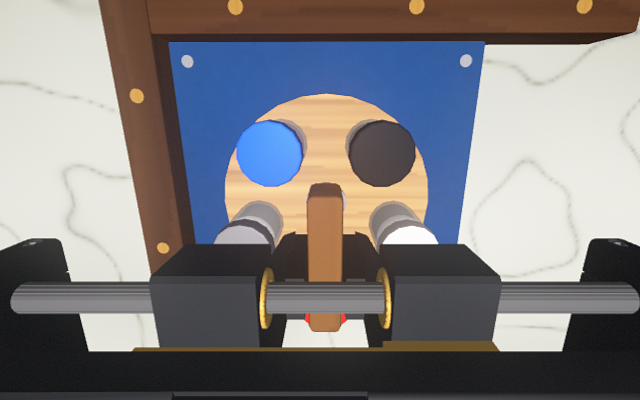

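View pics/side24c.png

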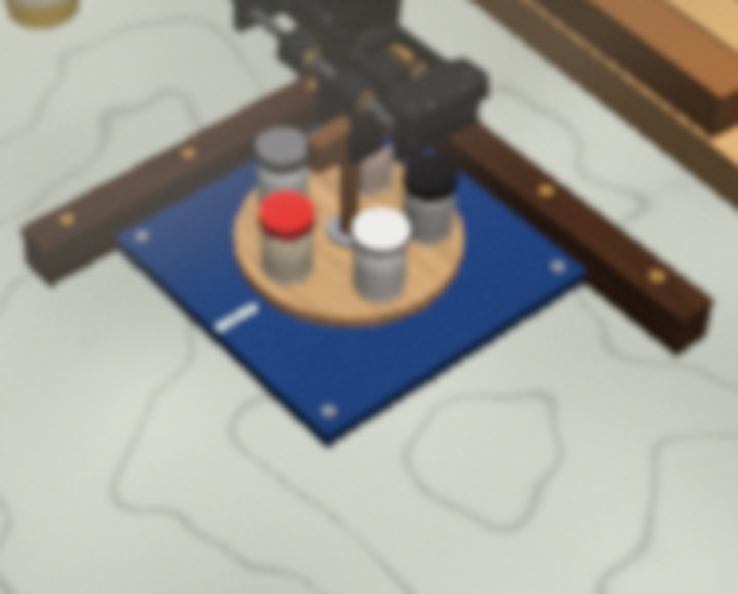

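View pics/scene24c.png

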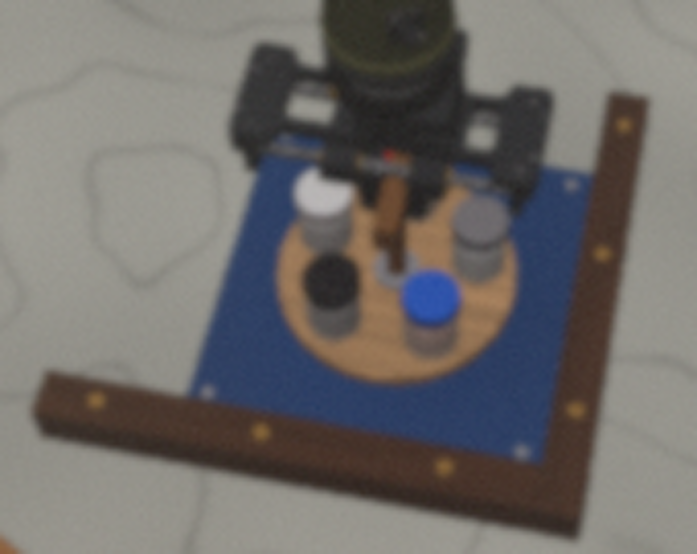

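Run:
```python
from carfit import *
S={c:snapshot(c) for c in ('side','scene')}
P={'scene':[None,(323,192),(332,280),(431,297),(482,217)],'side':[(287,212),(380,228),None,None,(280,145)]}
z,r=car(S,P,[.69,-.017,0.05]);print(z,np.degrees(z[2]),r.round(1).tolist())
for c,b in (('side',(225,255,280,420)),('scene',(195,300,250,380))):
    a=cv2.imread(f'pics/{c}19.png');d=cv2.imread(f'pics/{c}24.png')
    if c=='side':
        sh,_=cv2.phaseCorrelate(np.float32(cv2.cvtColor(a[215:255,310:400],6)),np.float32(cv2.cvtColor(d[215:255,310:400],6)))
    else:
        sh,_=cv2.phaseCorrelate(np.float32(cv2.cvtColor(a[255:295,250:350],6)),np.float32(cv2.cvtColor(d[255:295,250:350],6)))
    print(c,sh)
w=cv2.imread('pics/w24.png')
cv2.imwrite('pics/w24a.png',cv2.resize(w[0:130,90:290],None,fx=4,fy=4,interpolation=cv2.INTER_CUBIC))
cv2.imwrite('pics/w24b.png',cv2.resize(w[0:130,340:540],None,fx=4,fy=4,interpolation=cv2.INTER_CUBIC))
```

```text
[ 0.6944764  -0.01712296  0.06567183] 3.76271850135403 [[-0.1, -0.4], [0.0, -1.0], [0.3, -1.1], [-0.5, -0.3], [0.2, -1.4], [0.6, -1.4], [0.4, -1.1]]
side (0.12529076029434805, 0.07271659447240353)
scene (-0.08838167928615803, -0.025029036865806376)
```

View pics/w24a.png

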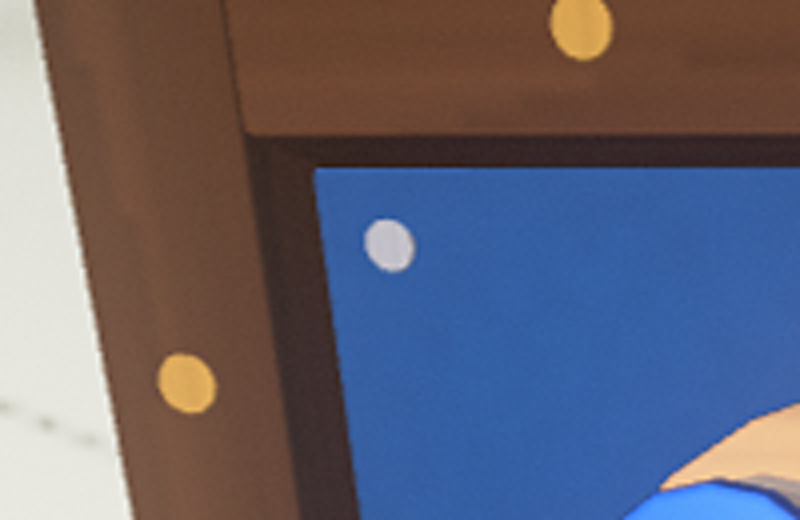

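View pics/w24b.png

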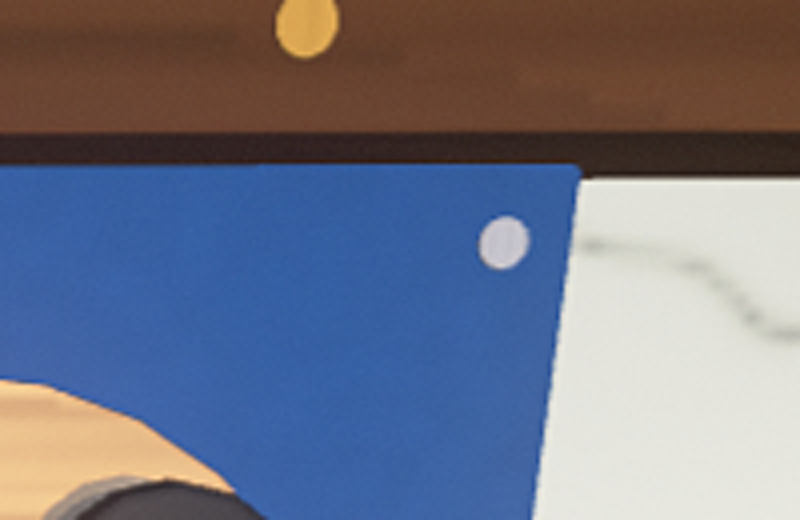

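Run:
```python
from h import *
from scipy.optimize import least_squares
s=snapshot('wrist');K=np.array(s['intrinsics']);T=np.array(s['extrinsics'])
RR=T[:3,:3]@R.from_euler('z',.0488).as_matrix()   # camera from fence frame
B=[((0,0,.018),(168.8,42)),((0,-.24,.018),(485,41.5))]  # board corners relative to base corner
L=[((-.12+.056*np.cos(a),-.12+.056*np.sin(a),.095),p) for a,p in ((np.pi*1+np.pi*6/5,None),)] 
F=[((0,0,.04),(151.8,33.5)),((0,-.24,.04),(485,32.8)),((0,-.30,0.0),(538,44.8))]
import itertools
def pr(c,w,p,y):
    q=K@(w@(R.from_euler('z',y).as_matrix()@(np.array(p)-c)));return q[:2]/q[2]
# unknown: cam pos(3), small rot vec(3) prior, gap gx gy, dyaw
def f(v):
    c=v[:3];w=R.from_rotvec(v[3:6]).as_matrix()@RR;g=v[6:8]
    r=[]
    for p,o in B: r+=list(pr(c,w,np.array(p)-[g[0],g[1],0],0)-o)
    for i,(p,o) in enumerate(F):
        d=pr(c,w,p,0)-o
        r+= list(d) if i==0 else [d[1]]
    return np.array(r+list(v[3:6]/.01))
c0=R.from_euler('z',-.0488).apply(-T[:3,:3].T@T[:3,3]-np.array([.8087,.109,0]))
o=least_squares(f,[*c0,0,0,0,0,0],x_scale=[.1]*3+[.01]*3+[.005]*2)
print('cam0',c0.round(4),'sol',o.x.round(4),'res',o.fun.round(2))
```

```text
cam0 [-0.0508 -0.1223  0.2658] sol [-5.070e-02 -1.215e-01  2.689e-01  4.000e-04  1.000e-04 -2.000e-04
  1.000e-03  4.000e-04] res [ 0.    0.04 -0.   -0.04 -0.   -0.02 -0.04  0.08  0.04  0.01 -0.02]
```

```bash
python3 -m creep '[0,0,0,0,0,0,0,0,0,0,0,0,0,0,0,0,0,0,0,0,0,0,0,0]' - 20
python3 - <<'E'
from h import *
t=get_state();print(t['clock'],t['opening']*88,t['contact_force'].round(1),abs(t['qd']).max())
s=save('side','side25.png');s=save('scene','scene25.png')
for c in('side','scene'):
    a=cv2.imread(f'pics/{c}24.png').astype(int);b=cv2.imread(f'pics/{c}25.png').astype(int);print(c,abs(a-b).mean(),abs(a-b).max())
E
```

```text
clock: 34.53
tool_pos: [0.6909, -0.0172, 0.0856]
eef_rot: [1.0, 0.024, -0.013, -0.004]
contact_force: [-0.2, -0.0, 0.2]
opening: 0.181
34.5333 15.887947748276503 [-0.2 -0.   0.2] 0.0024147174201317135
side 0.6886119791666667 17
scene 1.3680169270833333 17
```

View pics/side25.png

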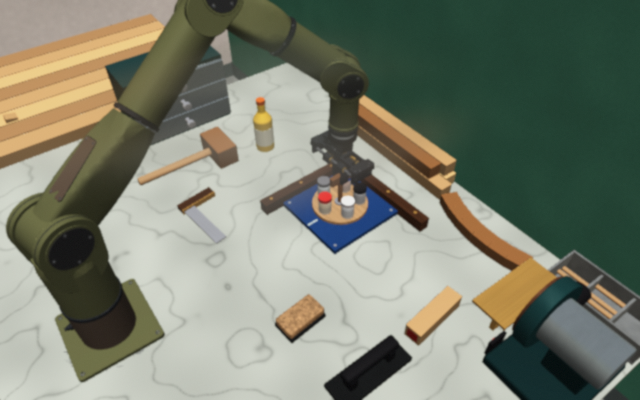

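The base is home in the corner, the red lid is in line with the white line, and the other things are where they started. I am handing in.

```bash
python3 -c "
from plant import finish_job
print(finish_job())"
```

```text
the job is handed in; nothing more can be done
None
```

The job is handed in at about 34.6 s of the 72 s. The carousel is home in the corner with the red jar at the front, and the gripper is still holding the handle. `finish_job()` gave no verdict, so the figures below are my own last checks.

- **What I did:** I pushed the base along the table with shut fingers low on its edges. The order was back batten, left batten, then a second push at the front, until each stalled at about 13–21 N. Then I gripped the T-handle and turned the carousel about 136° in one grasp.
- **Base:** The wrist picture puts the gaps at about 1.0 mm at the back and 0.4 mm at the left. The side and scene pictures showed no base movement during the turn beyond about 0.3 mm.
- **Red jar:** A fit to the lids puts it about 1° off the front middle, which is about 1 mm. The limit is 7 mm.
- **Grip:** The fingers stopped at 15.9 mm on the 16 mm bar with the grip set to 20 N. I had no direct reading of the finger force itself. The wrist force was about 0 and the arm was still.
- **Bystanders:** They look unmoved in the last side picture, compared by eye only.

- **Tool height disagreed:** The fingertips touched the table when the reported TCP was about 35 mm below it. My first pushes therefore passed over the board without touching it. I found the real height by contact and worked from that.
- **Small tool drift:** Over the turn the tool drifted about 3.5 mm and tilted about 1.5°, with the wrist force never above about 2.6 N. I left this uncorrected because the base had not moved.

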